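# Load a kiln shelf

## Task

Load the white kiln shelf for firing: put the flat grey disc on it midway between the two posts, stand the pink vase centred on top of the disc, the terracotta beaker midway between the disc and the yellow-banded post, and the blue jar midway between the disc and the blue-banded post, all in line with the posts. Put the cone pack directly in front of the vase, on the robot's side, centred on the red-brown stripe with its row of three cones running along the stripe. Everything stands upright and free; set things down without dropping them or tipping them over.

Things in the scene. Friction and masses are not known exactly. Their poses are not given: they have to be found in the camera images.
- shelf: Fixed white kiln shelf, slab 180 (x) by 420 (y) by 16 mm high on the table, turned up to 0.2 rad. Origin: centre of its underside; top 16 mm above. Own y along its long side, own -x side faces the robot. The posts stand at own x +32, y +-180 mm. A flat painted red-brown stripe 30 mm wide runs along own y, its middle line at own x -55 mm.
- post_yellow: Ivory kiln post with a yellow band round its top, fixed upright on the shelf near one end (which end varies): cylinder of diameter 36, height 60 mm. Origin: centre of its foot, on the shelf's top; z up.
- post_blue: The same post with a blue band round its top, near the other end of the shelf: diameter 36, height 60 mm. Origin: centre of its foot, on the shelf's top; z up.
- disc: Loose flat grey setter disc, diameter 64, 20 mm thick, lying flat on the table, about 0.12 kg. Origin: centre of its underside; z up. The vase goes on its top, 20 mm above the origin.
- vase: Loose pale pink vase with rose knobs round its belly (they are look only), about 0.18 kg: foot diameter 44, belly diameter 56 with straight sides from 22 to 54 mm above the foot, neck 28 wide at 72 mm, lip 36 wide at the top, 88 mm high. Stands upright. Origin: centre of its foot; z up.
- beaker: Loose open terracotta beaker, about 0.13 kg, 60 mm high, outer diameter 50 at the foot and 54 at the rim, wall 4 mm. Stands upright. Origin: centre of its underside; z up.
- jar: Loose blue jar with a white lid that is part of it, about 0.17 kg: diameter 54 with straight sides from 12 to 46 mm above the foot, foot diameter 46, lid top at 52 mm, small knob (diameter 14) up to 64 mm. Stands upright. Origin: centre of its underside; z up.
- cones: Loose cone pack, about 0.07 kg: a dark brown clay bar 26 (x) by 46 (y) by 22 mm high, with three little upright cones in a row along its y (yellow, white, green), 14 mm apart, tips 50 mm above the underside. Origin: centre of its underside; z up. Grip it across the bar's 26 mm width.
Mind the look-alikes: they are no part of the job. What is shaped like the disc but purple is not meant.

How it is judged:
By the outcome, as a careful person would: the job done as asked, in the order asked, and still so for the second after the job is handed in, with the robot touching nothing.
It also fails if it takes over 128 s, if anything falls off the work surface, if the arm or the gripper's body presses on something with over 40 N, if the wrist force passes 120 N, or if a joint passes its speed limit or range.

## Robot

A 6-joint arm with a two-finger parallel gripper is mounted at the origin on the work surface. World frame = base frame: x ahead of the robot, y to its left, z up, the work surface at z = 0. Lengths are in m, angles in rad, forces in N, time in s.
With the tool pointing down it reaches from about 0.325 to 0.925 m from the base axis. Payload 3.1 kg.
Tool frame: the origin (TCP) lies at the very end of the fingers, on their centre line; the grasp point (between the pads) lies 19 mm behind it; z points along the fingers, y is the direction in which the jaws open and shut (so a half turn about z gives the same grasp; the last joint's range is limited). The gripper opens to 85 mm and grips with 20 to 120 N. Pads are 22 mm wide; open, the fingers measure 114 mm over their backs; the gripper's body (76 mm by 85 mm) begins 54 mm behind the grasp point. The pads swing forward as they close: fully open they stand 13 mm farther back than shut.
Start: joints at [-1.357, 0.217, 1.613, -0, 1.311, -0.112], TCP at [0.2, -0.592, 0.231] pointing down, gripper open.
Joint ranges: [-2.75, 2.75], [-0.78, 2.1], [0.31, 2.55], [-1.13, 4.27], [0.13, 2.63], [-2.58, 2.58]. Speed limits (rad/s): [2.79, 2.79, 3.14, 3.14, 3.14, 3.14].

## Interface

Orientations are given as a 3x3 rotation matrix whose columns are the frame's x, y, z axes.
In Python, from workcell import get_obs, optics, arm gives the robot as it stands.
- The arm moves only by the tool send_rows, never from a script. Its argument "steps" is a list of rows, each a list of 2 entries, a list of its own where there are three numbers: the shift along the tool's x, y, z in m, then the turn about the tool's z in degrees. In form: [[[dx, dy, dz], twist], ...]. A call has 1 to 5 rows; each row shifts and turns the commanded pose from where the row before left it, along the tool's axes as they then stand; what a row does not reach is not made up. A row lasts 1/12 s, in which the tool goes at most 41.7 mm and 7.16 degrees, less where a joint would pass 70% of its speed; a pose out of reach is approached as far as the arm can. A call with a gripper value outside its range is refused whole. "gripper" is the opening in per cent of the stroke, from 0 (shut) to 100 (fully open), set as the call begins (left out, the last holds). The fingers move at their own pace and stop on an object; "force" is the grip in N (left out, the last holds). Time passes only in rows, so rows that do not move let the fingers close. It gives the time, the measured TCP pose, the force and the opening at its end, in the units of the state.
- get_obs(): the state, without advancing time (a new reading comes with each control period).
- optics.grab_frame(name): name is "scene" or "top" or "wrist"; returns the picture (420x560x3 uint8, blue, green, red); there is no depth.
- optics.camera_info(name): a dict with "intrinsics" (3x3 intrinsics, pixels), "k1" (the pictures are not rectified: a ray, as slopes to the right and down, at radius r is drawn at 1 + k1 r^2 times it, then the intrinsics apply), "extrinsics" (4x4, takes a point from camera to world coordinates). Camera axes: x right, y down, z forward; pixel columns grow to the right and rows downward; lengths in m; the calibration is good to about 2 mm. A picture is of the moment at which its call begins: read the wrist's pose just before it. camera_info takes no time and is no camera call; for the wrist camera it gives the pose at the moment of the call.
- arm.close_job(): hands the job in, once; it reports no verdict.
The state is a dict: "clock": time; "q": joint angles; "joint_velocities": joint speeds; "joint_torque": joint torques, N m; "tool_pos": TCP position; "ee_rot": TCP orientation; "ft_force": force on the tool from outside, world axes, zero at the start; "torque": the same for the moment, N m; "opening": finger opening in m.
Only numpy, scipy, OpenCV 4.12 (cv2) and the standard library are available. Lean on these libraries where they do the work, as an engineer would, in place of code of your own. Each camera call takes 0.05 s, during which the arm holds its last target.

## Working session

There is one attempt and no reset: what is moved stays moved. The work goes in short steps, Python scripts to look and compute and a tool call to move; the robot and the scene stay as the last step left them, time stands still between calls to the robot, and variables do not carry over. Pictures are saved under pics/ and viewed, and the job is handed in when it is done.

Besides the shell and the picture viewer there is one more tool, called after "Request:" by a JSON object that holds its "api" and its "payload". send_rows: Moves the arm, as the interface text tells. Its arguments: {"type":"object","properties":{"steps":{"type":"array","items":{"type":"array"}},"gripper":{"type":"number"},"force":{"type":"number"}},"required":["steps"]}

```bash
mkdir -p pics; ls; python3 - <<'E'
from workcell import get_obs, optics, arm
import cv2
o=get_obs(); print(o)
for n in ("scene","top","wrist"):
    i=optics.camera_info(n); print(n,i)
    cv2.imwrite(f"pics/{n}0.png",optics.grab_frame(n))
E
```

```text
pics
{'clock': 0.0, 'q': array([-1.35722397e+00,  2.17743787e-01,  1.61492234e+00, -4.51807253e-05,
        1.31130930e+00, -1.12208430e-01]), 'joint_velocities': array([ 1.03886583e-03, -5.32868085e-04, -2.35766723e-04, -2.09773832e-03,
       -2.24451491e-03, -6.52837047e-05]), 'joint_torque': array([-5.81088862e-04, -3.96847951e+01, -3.03853905e+01, -3.38489108e-04,
        9.57384123e-03,  1.00360330e-05]), 'tool_pos': array([ 0.19986007, -0.59132389,  0.22998087]), 'ee_rot': array([[ 9.47397460e-01,  3.20058982e-01, -5.47711338e-04],
       [ 3.20059373e-01, -9.47394648e-01,  2.31938441e-03],
       [ 2.23441022e-04, -2.37267904e-03, -9.99997160e-01]]), 'ft_force': array([-0.94549724,  0.68528947,  0.0192023 ]), 'torque': array([ 0.02433347,  0.04988749, -0.01286781]), 'opening': 0.08527596412427749}
scene {'intrinsics': array([[409.64754406,   0.        , 273.88187925],
       [  0.        , 409.64754406, 210.76416274],
       [  0.        ,   0.        ,   1.        ]]), 'k1': -0.02374428639888808, 'extrinsics': array([[-0.69999579,  0.50168246, -0.5082525 ,  1.07964846],
    
[... 406 characters left out ...]
0.00836089, -0.98235027,  0.18686371,  0.32330181],
       [-0.99995974, -0.00760483,  0.00476255,  0.07844702],
       [-0.00325743, -0.18689601, -0.9823743 ,  1.19730334],
       [ 0.        ,  0.        ,  0.        ,  1.        ]])}
wrist {'intrinsics': array([[322.66839548,   0.        , 277.09063817],
       [  0.        , 322.66839548, 210.78444706],
       [  0.        ,   0.        ,   1.        ]]), 'k1': -0.03401379941159428, 'extrinsics': array([[ 0.32006047, -0.9117631 , -0.25738948,  0.26526238],
       [-0.94739487, -0.3086136 , -0.08485643, -0.56861289],
       [-0.00206493,  0.27100866, -0.96257469,  0.37274385],
       [ 0.        ,  0.        ,  0.        ,  1.        ]])}
```

View pics/top0.png

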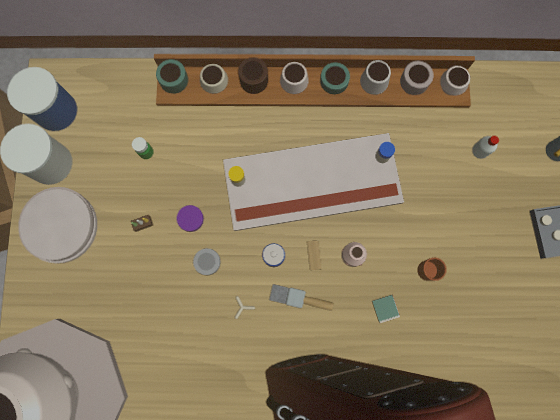

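View pics/scene0.png

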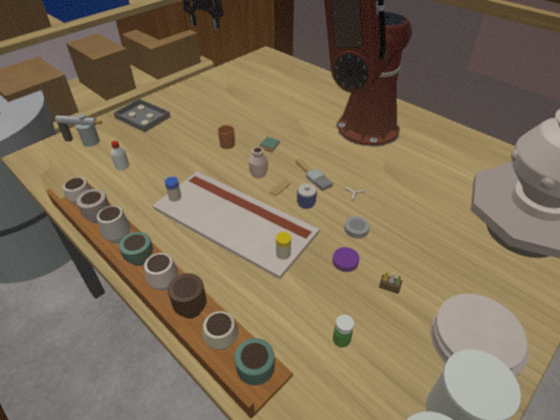

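View pics/wrist0.png

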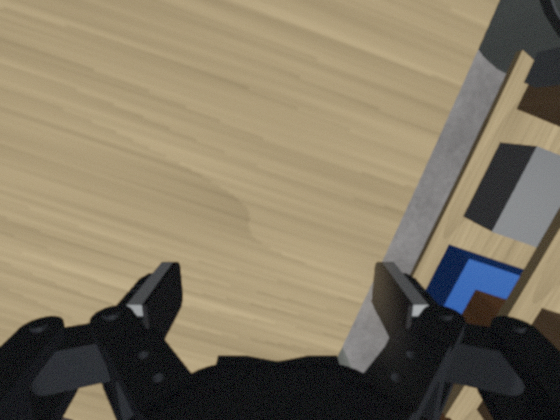

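Top view: candidates for the disc are grey (206,262), purple (190,218) and the plate stack (58,225). Jar is at (273,254), with a pink vase at (355,254), the beaker at (432,269) and the cone pack at (142,223). The yellow post is at (236,174) and the blue post at (387,149). Next I'll build helpers and enlarge the crops.

```bash
cat > h.py <<'E'
import numpy as np, cv2
from workcell import get_obs, optics, arm
def ray(info,uv):
    K=info["intrinsics"];d=np.array([info["k1"],0,0,0,0],float)
    p=cv2.undistortPoints(np.array([[uv]],float),K,d)[0,0]
    E=info["extrinsics"]; r=E[:3,:3]@np.array([p[0],p[1],1]); return E[:3,3],r/np.linalg.norm(r)
def plane(info,uv,z):
    o,r=ray(info,uv); return o+r*(z-o[2])/r[2]
def tri(a,ua,b,ub):
    o1,r1=ray(a,ua);o2,r2=ray(b,ub)
    A=np.stack([r1,-r2],1); s=np.linalg.lstsq(A,o2-o1,rcond=None)[0]
    p,q=o1+s[0]*r1,o2+s[1]*r2; return (p+q)/2,np.linalg.norm(p-q)
def proj(info,P):
    E=info["extrinsics"]; c=E[:3,:3].T@(np.asarray(P,float)-E[:3,3])
    return cv2.projectPoints(c.reshape(1,1,3),np.zeros(3),np.zeros(3),info["intrinsics"],np.array([info["k1"],0,0,0,0],float))[0][0,0]
def crop(img,x0,y0,x1,y1,s,fn): cv2.imwrite(fn,cv2.resize(img[y0:y1,x0:x1],None,fx=s,fy=s,interpolation=cv2.INTER_CUBIC))
E
python3 - <<'E'
from h import *
t=cv2.imread('pics/top0.png');s=cv2.imread('pics/scene0.png')
crop(t,120,130,320,280,4,'pics/tc1.png');crop(t,300,130,460,250,4,'pics/tc2.png');crop(t,300,230,460,330,4,'pics/tc2b.png')
crop(s,200,120,420,300,3.6,'pics/sc1.png')
crop(s,150,120,350,270,4,'pics/sc2.png')
E
```

```text
(no output)
```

View pics/tc1.png

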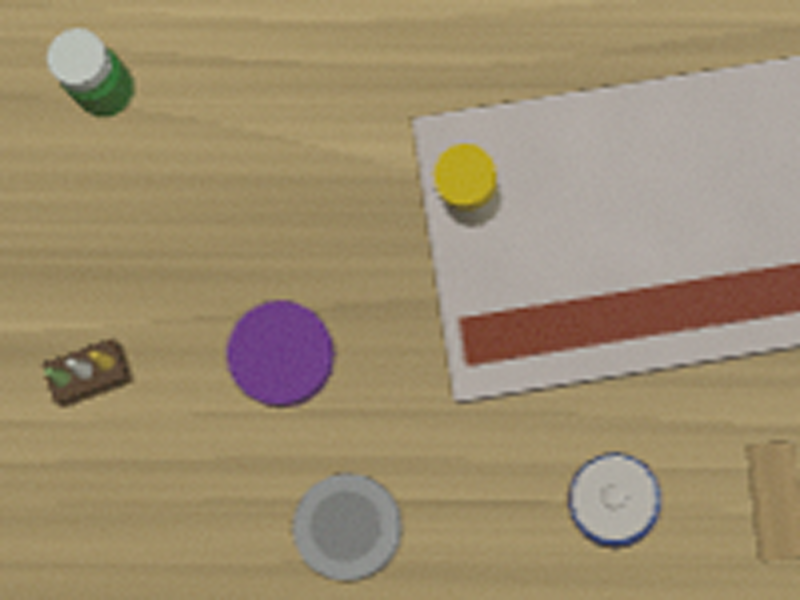

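View pics/tc2b.png

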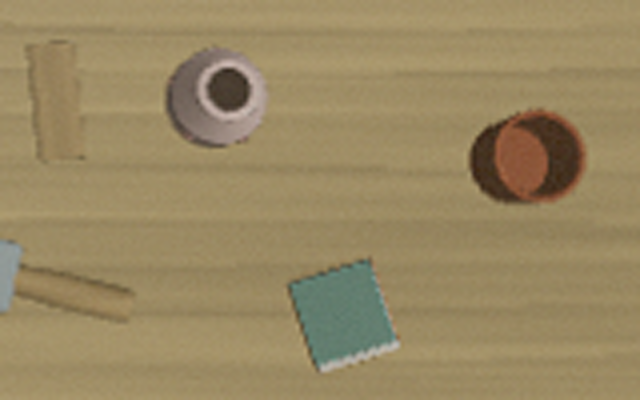

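View pics/sc1.png

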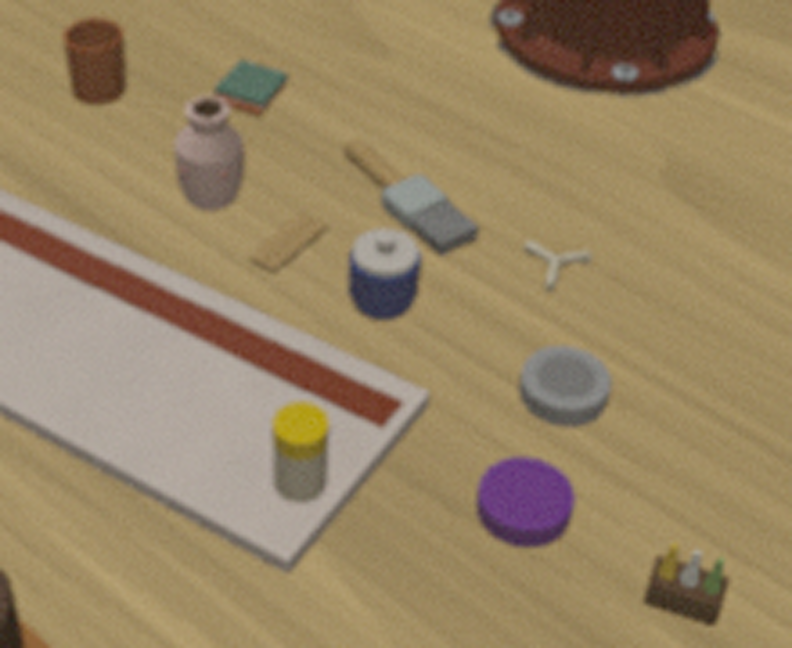

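The crops show one grey disc (top ≈206,261), the jar (273.5,254), vase lip (357,252), beaker rim (435,269) and cone pack (142,223). The purple disc is rejected by colour. Now I'll measure from the masks in two views.

```bash
cat > m.py <<'E'
from h import *
t=cv2.imread('pics/top0.png');s=cv2.imread('pics/scene0.png')
T=optics.camera_info('top');S=optics.camera_info('scene')
def comp(img,x0,y0,x1,y1,f,ell=True):
    c=img[y0:y1,x0:x1]; hsv=cv2.cvtColor(c,cv2.COLOR_BGR2HSV).astype(int)
    m=f(c.astype(int),hsv[...,0],hsv[...,1],hsv[...,2]).astype(np.uint8)
    n,l,st,ce=cv2.connectedComponentsWithStats(m)
    if n<2: return None
    k=1+np.argmax(st[1:,4]); mm=(l==k).astype(np.uint8)
    cs=max(cv2.findContours(mm,cv2.RETR_EXTERNAL,cv2.CHAIN_APPROX_NONE)[0],key=len)
    e=cv2.fitEllipse(cs)
    return np.array(e[0])+[x0,y0],e[1],e[2],st[k,4],ce[k]+[x0,y0]
def rep(n,a,b):
    print(n,'top',np.round(a[0],1),np.round(a[1],1),'scene',np.round(b[0],1),np.round(b[1],1), end=' ')
    P,e=tri(T,a[0],S,b[0]); print('P',np.round(P*1000,1),'gap',round(e*1000,1))
yel=lambda c,h,s_,v:(h>20)&(h<35)&(s_>170)&(v>150)
blu=lambda c,h,s_,v:(h>100)&(h<125)&(s_>140)&(v>100)
E
python3 - <<'E'
from m import *
hs=lambda i,x,y:print((x,y),cv2.cvtColor(i[y:y+1,x:x+1],cv2.COLOR_BGR2HSV)[0,0],i[y,x])
for x,y in [(236,173),(387,149),(206,261),(197,255),(273,250),(357,252),(355,246),(435,269),(300,210),(300,165),(200,240),(143,223)]: hs(t,x,y)
print()
for x,y in [(283,238),(283,244),(173,182),(173,187),(357,226),(349,228),(357,236),(306,187),(306,200),(258,150),(226,129),(391,283)]: hs(s,x,y)
E
```

```text
(236, 173) [ 26 206 183] [ 35 163 183]
(387, 149) [110 162 161] [161  92  59]
(206, 261) [ 60   6 123] [120 123 120]
(197, 255) [ 40   5 142] [139 142 141]
(273, 250) [ 20  17 177] [165 173 177]
(357, 252) [11 71 72] [52 59 72]
(355, 246) [ 10  39 188] [159 169 188]
(435, 269) [ 10 143 144] [ 63  90 144]
(300, 210) [  6 134 122] [ 58  71 122]
(300, 165) [ 13  18 173] [161 166 173]
(200, 240) [ 20  92 164] [105 144 164]
(143, 223) [ 13 107  88] [51 67 88]

(283, 238) [ 26 214 179] [ 29 159 179]
(283, 244) [ 24 187 124] [ 33 106 124]
(173, 182) [111 159 156] [156  89  59]
(173, 187) [117 113  95] [95 57 53]
(357, 226) [ 12  11 118] [113 115 118]
(349, 228) [ 30   8 135] [131 135 135]
(357, 236) [35 16 93] [87 93 92]
(306, 187) [ 17  28 146] [130 139 146]
(306, 200) [123  64  80] [80 60 62]
(258, 150) [ 16 118  65] [35 51 65]
(226, 129) [ 15 148  93] [39 66 93]
(391, 283) [13 66 96] [71 82 96]
```

View pics/sc2.png

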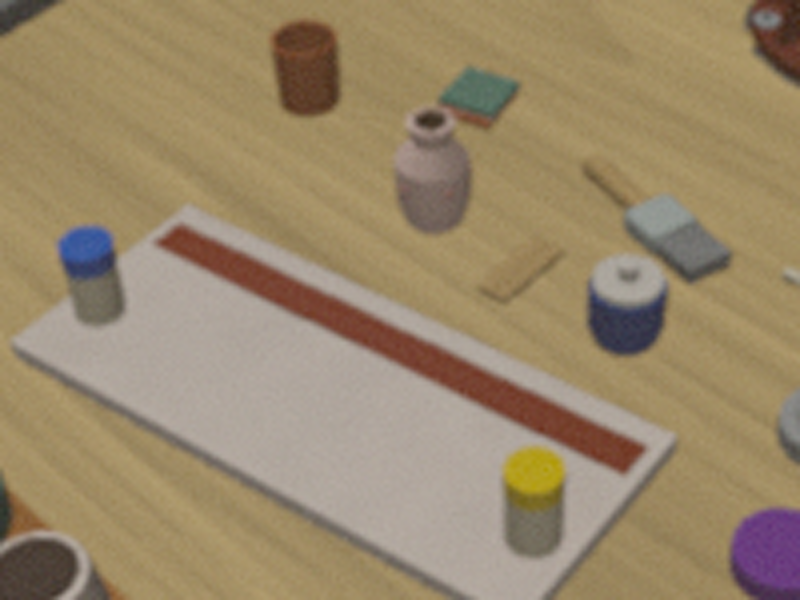

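```bash
cat >> m.py <<'E'
def ee(x,y): return (np.array([x,y],float),(0,0),0)
def main(t,s):
    rep('postY',comp(t,220,160,255,190,yel),comp(s,270,225,300,260,lambda c,h,s_,v:yel(c,h,s_,v)&(v>140)))
    rep('postB',comp(t,370,135,405,165,blu),comp(s,160,170,190,200,lambda c,h,s_,v:blu(c,h,s_,v)&(v>125)))
    g=lambda lo,hi:lambda c,h,s_,v:(s_<30)&(v>lo)&(v<hi)
    rep('disc',comp(t,188,242,226,282,lambda c,h,s_,v:(s_<40)),ee(200+565/3.6-.4,120+380/3.6-.4))
    rep('jarlid',comp(t,255,235,292,272,lambda c,h,s_,v:(s_<45)&(v>140)),comp(s,292,175,320,200,lambda c,h,s_,v:(s_<60)&(v>105)))
    rep('vase',comp(t,345,240,370,262,lambda c,h,s_,v:(v<110)),comp(s,250,140,266,156,lambda c,h,s_,v:(v<85)))
    rep('beak',ee(434.6,268.6),ee(225.7,129.7))
E
python3 - <<'E'
from m import *
main(t,s)
pY=plane(T,comp(t,220,160,255,190,yel)[0],.076);pB=plane(T,comp(t,370,135,405,165,blu)[0],.076)
print(pY,pB,np.linalg.norm(pY-pB)*1000)
# stripe & bar
c=comp(t,225,175,405,225,lambda c,h,s_,v:((h<12)|(h>170))&(s_>100)&(v<150)); print('stripe',c)
a=comp(t,125,210,158,236,lambda c,h,s_,v:(v<120)); print('bar',a)
for n,k in (('top',T),('scene',S)):pass
# shelf mask corners
m=((cv2.cvtColor(t,cv2.COLOR_BGR2HSV)[...,1]<45)&(t[...,2]>130)).astype(np.uint8); m[:,:215]=0;m[:125]=0;m[235:]=0;m[:,410:]=0
m=cv2.morphologyEx(m,cv2.MORPH_CLOSE,np.ones((25,25)))
cs=max(cv2.findContours(m,0,1)[0],key=cv2.contourArea); r=cv2.minAreaRect(cs); b=cv2.boxPoints(r); print(r)
P=np.array([plane(T,x,.016) for x in b]); print(P, np.linalg.norm(np.diff(P,axis=0),axis=1), P.mean(0))
st=[plane(T,x,.016) for x in ((235.5,212.5),(397,188),)]; print(st)
E
```

```text
postY top [235.8 173.3] [13.8 14.2] scene [283.2 237.5] [10.1 13.2] P [616.6 186.   74. ] gap 2.4
postB top [386.8 149.1] [13.6 14.5] scene [170.8 181.1] [ 6.7 11.1] P [ 678.3 -168.7   73.6] gap 2.2
disc top [206.3 261.4] [25.7 26.1] scene [356.5 225.2] [0 0] P [415.7 256.4  15.1] gap 1.5
jarlid top [273.1 254. ] [20.  20.4] scene [306.5 189.8] [12.3 19.2] P [431.3  97.2  48.6] gap 1.9
vase top [356.6 252. ] [ 9.2 10.1] scene [257.1 149.9] [2.2 5.3] P [433.4 -90.3  86.6] gap 2.3
beak top [434.6 268.6] [0 0] scene [225.7 129.7] [0 0] P [ 399.1 -272.5   56.3] gap 3.9
[0.61683529 0.18489816 0.076     ] [ 0.67843456 -0.16899788  0.076     ] 359.217025839784
stripe (array([316.89453125, 201.7423954 ]), (11.306714057922363, 297.21063232421875), 80.68801879882812, np.int32(1904), array([316.07090336, 201.88287815]))
bar (array([141.69093323, 222.69268131]), (13.149942398071289, 22.42758560180664), 70.52559661865234, np.int32(210), array([141.53333333, 223.0952381 ]))
((312.4608459472656, 180.7113494873047), (71.53692626953125, 172.4521942138672), 80.6900634765625)
[[ 0.66772925  0.22674089  0.016     ]
 [ 0.74336178 -0.19622569  0.016     ]
 [ 0.56359525 -0.21806378  0.016     ]
 [ 0.49202645  0.19360154  0.016     ]] [0.42967547 0.18108812 0.41784019] [0.61667818 0.00151324 0.016     ]
[array([0.53467905, 0.18901414, 0.016     ]), array([ 0.59851475, -0.20390011,  0.016     ])]
```

```bash
cat > plan.py <<'E'
import sys,json
from h import *
def yawof(R): return np.degrees(np.arctan2(R[1,0],R[0,0]))
def plan(wps,step=0.035,tw=6.0,show=True):
    o=get_obs(); p=np.array(o['tool_pos']); y=yawof(o['ee_rot']); out=[]
    for w in wps:
        q=np.array(w[:3]); yt=w[3] if len(w)>3 else y
        dy=(yt-y+180)%360-180
        st=w[4] if len(w)>4 else step
        n=max(1,int(np.ceil(max(np.linalg.norm(q-p)/st,abs(dy)/tw-1e-6))))
        p0,y0=p.copy(),y
        for i in range(1,n+1):
            g=p0+(q-p0)*i/n; gy=y0+dy*i/n
            d=g-p; c,s=np.cos(np.radians(y)),np.sin(np.radians(y))
            r=[round(float(c*d[0]+s*d[1]),3),round(float(s*d[0]-c*d[1]),3),round(float(-d[2]),3)]
            t=round(float(y-gy),1)
            p=p+np.array([c*r[0]+s*r[1],s*r[0]-c*r[1],-r[2]]); y=y-t; out.append([r,t])
    print('from',np.round(o['tool_pos'],4),'yaw',round(yawof(o['ee_rot']),2),'clock',o['clock'],'F',np.round(o['ft_force'],1),'op',round(o['opening'],4))
    for i in range(0,len(out),5): print(json.dumps(out[i:i+5]))
    print('end',np.round(p,4),round(y,2))
E
python3 -c "
from plan import *
plan([(.45,-.25,.25,60),(.4155,.257,.23,99.9)])"
```

```text
from [ 0.1999 -0.5915  0.2303] yaw 18.66 clock 0.15 F [ 0.1 -0.1  0.2] op 0.0855
[[[0.027, -0.019, -0.002], -3.2], [[0.027, -0.017, -0.001], -3.2], [[0.029, -0.016, -0.002], -3.1], [[0.029, -0.014, -0.001], -3.2], [[0.03, -0.012, -0.002], -3.2]]
[[[0.031, -0.011, -0.001], -3.2], [[0.031, -0.009, -0.002], -3.2], [[0.032, -0.007, -0.001], -3.1], [[0.032, -0.005, -0.002], -3.2], [[0.032, -0.004, -0.001], -3.2]]
[[[0.033, -0.002, -0.002], -3.2], [[0.033, -0.0, -0.001], -3.2], [[0.032, 0.002, -0.002], -3.1], [[0.028, -0.019, 0.001], -2.7], [[0.029, -0.018, 0.002], -2.6]]
[[[0.03, -0.016, 0.001], -2.7], [[0.03, -0.015, 0.001], -2.6], [[0.031, -0.013, 0.002], -2.7], [[0.032, -0.012, 0.001], -2.7], [[0.032, -0.01, 0.001], -2.6]]
[[[0.033, -0.009, 0.002], -2.7], [[0.033, -0.008, 0.001], -2.7], [[0.034, -0.006, 0.002], -2.6], [[0.033, -0.004, 0.001], -2.7], [[0.034, -0.003, 0.001], -2.6]]
[[[0.034, -0.001, 0.002], -2.7], [[0.034, 0.0, 0.001], -2.7], [[0.033, 0.002, 0.001], -2.6]]
end [0.4152 0.2565 0.2303] 99.86
```

Request:
{"api": "send_rows", "payload": {"steps": [[[0.027,-0.019,-0.002],-3.2],[[0.027,-0.017,-0.001],-3.2],[[0.029,-0.016,-0.002],-3.1],[[0.029,-0.014,-0.001],-3.2],[[0.03,-0.012,-0.002],-3.2]], "gripper": 100}}

```text
clock: 0.57
tool_pos: [0.2965, -0.4593, 0.2387]
ee_rot: [[0.822, 0.569, -0.0], [0.569, -0.822, 0.001], [0.0, -0.001, -1.0]]
ft_force: [0.5, 0.4, -0.2]
opening: 0.0853
```

Request:
{"api": "send_rows", "payload": {"steps": [[[0.031,-0.011,-0.001],-3.2],[[0.031,-0.009,-0.002],-3.2],[[0.032,-0.007,-0.001],-3.1],[[0.032,-0.005,-0.002],-3.2],[[0.032,-0.004,-0.001],-3.2]]}}

```text
clock: 0.98
tool_pos: [0.3929, -0.3284, 0.2462]
ee_rot: [[0.635, 0.773, 0.0], [0.773, -0.635, 0.0], [0.0, -0.0, -1.0]]
ft_force: [-0.6, 0.0, -0.1]
opening: 0.0852
```

Request:
{"api": "send_rows", "payload": {"steps": [[[0.033,-0.002,-0.002],-3.2],[[0.033,0,-0.001],-3.2],[[0.032,0.002,-0.002],-3.1],[[0.028,-0.019,0.001],-2.7],[[0.029,-0.018,0.002],-2.6]]}}

```text
clock: 1.4
tool_pos: [0.4461, -0.1818, 0.2484]
ee_rot: [[0.416, 0.909, 0.001], [0.909, -0.416, -0.0], [0.0, 0.001, -1.0]]
ft_force: [0.8, 0.5, 0.8]
opening: 0.0853
```

Request:
{"api": "send_rows", "payload": {"steps": [[[0.03,-0.016,0.001],-2.7],[[0.03,-0.015,0.001],-2.6],[[0.031,-0.013,0.002],-2.7],[[0.032,-0.012,0.001],-2.7],[[0.032,-0.01,0.001],-2.6]]}}

```text
clock: 1.82
tool_pos: [0.4338, -0.013, 0.242]
ee_rot: [[0.196, 0.981, -0.0], [0.981, -0.196, 0.0], [0.0, -0.0, -1.0]]
ft_force: [1.8, 0.5, -0.9]
opening: 0.0854
```

Request:
{"api": "send_rows", "payload": {"steps": [[[0.033,-0.009,0.002],-2.7],[[0.033,-0.008,0.001],-2.7],[[0.034,-0.006,0.002],-2.6],[[0.033,-0.004,0.001],-2.7],[[0.034,-0.003,0.001],-2.6]]}}

```text
clock: 2.23
tool_pos: [0.4217, 0.1566, 0.2351]
ee_rot: [[-0.035, 0.999, 0.0], [0.999, 0.035, -0.0], [-0.0, 0.0, -1.0]]
ft_force: [1.0, 0.3, 0.3]
opening: 0.0852
```

Request:
{"api": "send_rows", "payload": {"steps": [[[0.034,-0.001,0.002],-2.7],[[0.034,0.0,0.001],-2.7],[[0.033,0.002,0.001],-2.6],[[0,0,0],0],[[0,0,0],0]]}}

```text
clock: 2.65
tool_pos: [0.4146, 0.257, 0.2308]
ee_rot: [[-0.175, 0.985, -0.001], [0.985, 0.175, -0.001], [-0.001, -0.001, -1.0]]
ft_force: [-0.1, -0.6, -0.3]
opening: 0.0853
```

```bash
python3 - <<'E'
from plan import *
o=get_obs(); W=optics.camera_info('wrist'); w=optics.grab_frame('wrist'); cv2.imwrite('pics/w1.png',w)
print(o['tool_pos'],yawof(o['ee_rot']),o['q'],o['clock'])
np.save('w1.npy',W,allow_pickle=True)
print('tcp px',proj(W,o['tool_pos']),'exp disc',proj(W,[.4155,.257,.02]))
E
```

```text
[0.41463096 0.25697821 0.23083194] 100.05522162952408 [ 4.11054006e-01 -7.99476083e-02  1.92878758e+00 -3.56796507e-04
  1.29392287e+00  2.35655334e-01] 2.65
tcp px [276.25195773 269.41759948] exp disc [277.76319241 184.97739367]
```

View pics/w1.png

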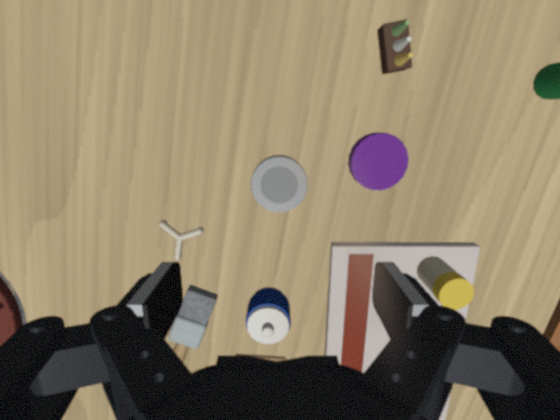

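Wrist view: grey disc at (279,184), close to the predicted (278,185), with the purple disc at (378,161), the bar at (396,46) and the jar lid at (268,323). Now to compare measurements and plan the descent.

```bash
python3 - <<'E'
from m import *
from plan import *
W=np.load('w1.npy',allow_pickle=True).item(); w=cv2.imread('pics/w1.png')
d=comp(w,245,150,312,218,lambda c,h,s_,v:(s_<40)&(v>80)); print(d)
i=comp(w,255,160,302,208,lambda c,h,s_,v:(s_<40)&(v>60)&(v<140)); print(i)
td=comp(t,188,242,226,282,lambda c,h,s_,v:(s_<40))
print('wrist disc z20',plane(W,d[0],.02),'top z20',plane(T,td[0],.02)); P=tri(T,td[0],W,d[0]); print(P)
b=comp(w,370,10,420,80,lambda c,h,s_,v:(v<75)); print(b)
bt=comp(t,125,210,158,236,lambda c,h,s_,v:(v<120))
print('bar wrist z22',plane(W,b[0],.011),'top',plane(T,bt[0],.011))
y=comp(w,430,265,480,315,yel); print('Y',y,plane(W,y[0],.076))
plan([(.4155,.2575,.04,99.9),(.4155,.2575,.001,99.9,.02)])
E
```

```text
(array([278.67226791, 183.67055511]), (55.586082458496094, 55.663822174072266), 70.5949935913086, np.int32(2509), array([278.66919091, 183.68672778]))
(array([279.3029995 , 183.85754013]), (31.550395965576172, 33.72306823730469), 131.98291015625, np.int32(716), array([279.51675978, 183.11452514]))
wrist disc z20 [0.41623664 0.25863132 0.02      ] top z20 [0.41573744 0.2550566  0.02      ]
(array([0.41659731, 0.25663352, 0.00946372]), np.float64(6.552460572508912e-05))
(array([382.70382214,  49.41846848]), (5.085304260253906, 63.61150360107422), 173.95819091796875, np.int32(243), array([382.73662551,  49.74485597]))
bar wrist z22 [0.49763106 0.41471916 0.011     ] top [0.50865542 0.41674083 0.011     ]Traceback (most recent call last):
  File "<stdin>", line 11, in <module>
TypeError: 'NoneType' object is not subscriptable
```

```bash
python3 - <<'E'
from plan import *
plan([(.416,.257,.03,99.9),(.416,.257,.002,99.9,.015)])
E
```

```text
from [0.4149 0.2559 0.2308] yaw 99.95 clock 2.7 F [ 0.6 -0.  -1.1] op 0.0854
[[[0.0, 0.0, 0.033], 0.0], [[0.0, 0.0, 0.034], 0.0], [[0.0, 0.001, 0.033], 0.0], [[0.001, -0.0, 0.034], 0.0], [[-0.0, 0.0, 0.033], 0.0]]
[[[-0.0, 0.0, 0.034], 0.0], [[-0.0, 0.0, 0.014], 0.0], [[-0.0, 0.0, 0.014], 0.0]]
end [0.4157 0.2571 0.0018] 99.95
```

Request:
{"api": "send_rows", "payload": {"steps": [[[0.0,0.0,0.033],0.0],[[0.0,0.0,0.034],0.0],[[0.0,0.001,0.033],0.0],[[0.001,0.0,0.034],0.0],[[0.0,0.0,0.033],0.0]]}}

```text
clock: 3.12
tool_pos: [0.4165, 0.2554, 0.0631]
ee_rot: [[-0.169, 0.986, 0.001], [0.986, 0.169, -0.0], [-0.0, 0.001, -1.0]]
ft_force: [0.7, 0.2, -0.6]
opening: 0.0855
```

Request:
{"api": "send_rows", "payload": {"steps": [[[0.0,0.0,0.03],0.0],[[0.0,0.0,0.015],0.0],[[0.0,0.0,0.01],0.0],[[0,0,0.006],0.0],[[0,0,0.0],0.0]]}}

```text
clock: 3.53
tool_pos: [0.416, 0.256, 0.0027]
ee_rot: [[-0.17, 0.985, -0.001], [0.985, 0.17, -0.001], [-0.0, -0.001, -1.0]]
ft_force: [0.5, 0.8, 0.3]
opening: 0.0855
```

```bash
python3 - <<'E'
from plan import *
cv2.imwrite('pics/w2.png',optics.grab_frame('wrist'));o=get_obs();print(o['tool_pos'],yawof(o['ee_rot']),o['ft_force'],o['opening'],o['clock'])
E
```

```text
[0.41683838 0.25656324 0.00369385] 99.80212178639701 [-0.61359261  0.12117181  0.08704652] 0.08559994286452605 3.5833
```

View pics/w2.png

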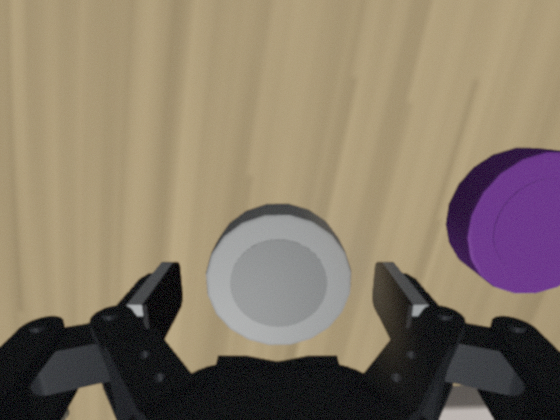

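Disc sits between the pads, its top centred at (279,282). Going 3 mm lower and closing gently.

Request:
{"api": "send_rows", "payload": {"steps": [[[0.0,0.0,0.003],0.0],[[0,0,0],0],[[0,0,0],0],[[0,0,0],0],[[0,0,0],0]], "gripper": 60, "force": 35}}

```text
clock: 4.0
tool_pos: [0.4177, 0.2576, 0.0018]
ee_rot: [[-0.172, 0.985, 0.003], [0.985, 0.172, 0.001], [0.0, 0.003, -1.0]]
ft_force: [-0.5, -1.0, 5.5]
opening: 0.0624
```

Request:
{"api": "send_rows", "payload": {"steps": [[[0,0,0],0],[[0,0,0],0],[[0,0,0],0]]}}

```text
clock: 4.25
tool_pos: [0.4176, 0.2576, 0.0018]
ee_rot: [[-0.172, 0.985, 0.003], [0.985, 0.172, 0.001], [0.0, 0.003, -1.0]]
ft_force: [-0.1, -1.1, 5.6]
opening: 0.0622
```

Request:
{"api": "send_rows", "payload": {"steps": [[[0,0,-0.01],0],[[0,0,-0.02],0],[[0,0,-0.03],0],[[0,0,-0.03],0],[[0,0,0],0]]}}

```text
clock: 4.67
tool_pos: [0.4203, 0.2591, 0.0965]
ee_rot: [[-0.172, 0.985, 0.01], [0.985, 0.172, 0.005], [0.003, 0.011, -1.0]]
ft_force: [1.4, 0.7, -0.9]
opening: 0.0623
```

```bash
python3 - <<'E'
from plan import *
cv2.imwrite('pics/w3.png',optics.grab_frame('wrist'));
# targets
pY=np.array([.6168,.1849]);pB=np.array([.6784,-.1690]);m=(pY+pB)/2;yh=(pY-pB)/np.linalg.norm(pY-pB);xh=np.array([yh[1],-yh[0]])
print('mid',m,'yh',yh,'beaker',m+.09*yh,'jar',m-.09*yh,'cones',m-.087*xh,'yaw',np.degrees(np.arctan2(yh[1],yh[0])))
plan([(.647,.008,.10,99.9)])
E
```

```text
mid [0.6476  0.00795] yh [-0.17148215  0.98518723] beaker [0.63216661 0.09661685] jar [ 0.66303339 -0.08071685] cones [ 0.56188871 -0.00696895] yaw 99.8740056212478
from [0.4189 0.2584 0.0941] yaw 99.88 clock 4.7167 F [-0.4  0.2 -2. ] op 0.0624
[[[-0.029, 0.018, -0.001], -0.0], [[-0.028, 0.018, -0.0], -0.0], [[-0.029, 0.019, -0.001], -0.0], [[-0.028, 0.018, -0.0], -0.0], [[-0.029, 0.018, -0.001], -0.0]]
[[[-0.028, 0.018, -0.001], -0.0], [[-0.029, 0.018, -0.0], -0.0], [[-0.029, 0.018, -0.001], -0.0], [[-0.028, 0.019, -0.0], -0.0], [[-0.029, 0.018, -0.001], -0.0]]
end [0.6473 0.0079 0.1001] 99.88
```

View pics/w3.png

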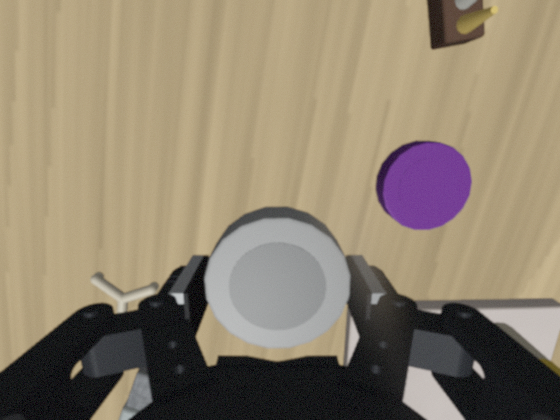

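```bash
cat > off.py <<'E'
from m import *
from plan import *
def off(P):
    o=get_obs();R=o['ee_rot'];return R.T@(np.array(P)-o['tool_pos'])
E
python3 - <<'E'
from off import *
W=optics.camera_info('wrist');w=cv2.imread('pics/w3.png')
d=comp(w,210,205,346,350,lambda c,h,s_,v:(s_<40)&(v>100));print(d[0],d[1])
i=comp(w,225,235,335,330,lambda c,h,s_,v:(s_<40)&(v>60)&(v<150)); print(i)
z=get_obs()['tool_pos'][2]+.018
print(off(plane(W,d[0],z)),get_obs()['tool_pos'])
E
```

```text
[277.32733917 282.31671906] (131.37493896484375, 141.01611328125)
(array([287.76663971, 278.99200439]), (59.182350158691406, 77.3404541015625), 146.0399627685547, np.int32(350), array([314.26      , 273.26285714]))
[ 0.00271654  0.00054015 -0.01799071] [0.41894166 0.2584075  0.09412559]
```

Request:
{"api": "send_rows", "payload": {"steps": [[[-0.029,0.018,-0.001],0],[[-0.028,0.018,0],0],[[-0.029,0.019,-0.001],0],[[-0.028,0.018,0],0],[[-0.029,0.018,-0.001],0]]}}

```text
clock: 5.13
tool_pos: [0.5292, 0.1305, 0.0913]
ee_rot: [[-0.172, 0.985, -0.004], [0.985, 0.172, -0.0], [0.001, -0.004, -1.0]]
ft_force: [0.4, 0.7, -1.7]
opening: 0.0627
```

Request:
{"api": "send_rows", "payload": {"steps": [[[-0.028,0.018,-0.001],0],[[-0.029,0.018,0],0],[[-0.029,0.018,-0.001],0],[[-0.028,0.019,0],0],[[-0.029,0.018,-0.001],0]]}}

```text
clock: 5.55
tool_pos: [0.6434, 0.0054, 0.0937]
ee_rot: [[-0.171, 0.985, -0.005], [0.985, 0.171, 0.001], [0.002, -0.004, -1.0]]
ft_force: [-0.0, 0.8, -2.2]
opening: 0.0627
```

Request:
{"api": "send_rows", "payload": {"steps": [[[0,0,0.02],0],[[0,0,0.02],0],[[0,0,0.01],0],[[0,0,0],0],[[0,0,0],0]]}}

```text
clock: 5.97
tool_pos: [0.6423, 0.007, 0.0441]
ee_rot: [[-0.172, 0.985, -0.005], [0.985, 0.172, 0.001], [0.001, -0.005, -1.0]]
ft_force: [-0.5, 0.4, -0.7]
opening: 0.0625
```

```bash
python3 - <<'E'
from off import *
plan([(.6477,.007,.020,99.87,.01)])
E
```

```text
from [0.6423 0.007  0.0441] yaw 99.89 clock 5.9667 F [-0.5  0.4 -0.7] op 0.0625
[[[-0.0, 0.002, 0.008], 0.0], [[-0.001, 0.002, 0.008], 0.0], [[0.0, 0.001, 0.008], 0.0]]
end [0.6473 0.0069 0.0201] 99.89
```

Request:
{"api": "send_rows", "payload": {"steps": [[[0,0.002,0.006],0],[[-0.001,0.002,0.006],0],[[0,0.001,0.006],0],[[0,0,0],0],[[0,0,0],0]]}}

```text
clock: 6.38
tool_pos: [0.6493, 0.0065, 0.028]
ee_rot: [[-0.172, 0.985, -0.001], [0.985, 0.172, 0.0], [0.0, -0.001, -1.0]]
ft_force: [0.7, 0.8, -1.3]
opening: 0.0625
```

```bash
python3 - <<'E'
from off import *
cv2.imwrite('pics/t4.png',optics.grab_frame('top'))
plan([(.6477,.007,.020,99.87,.01)])
crop(cv2.imread('pics/t4.png'),210,120,410,270,4,'pics/t4c.png')
E
```

```text
from [0.6496 0.0064 0.0283] yaw 99.88 clock 6.4333 F [-0.5 -0.7 -0.7] op 0.0621
[[[0.001, -0.002, 0.008], 0.0]]
end [0.6474 0.0071 0.0203] 99.88
```

View pics/t4c.png

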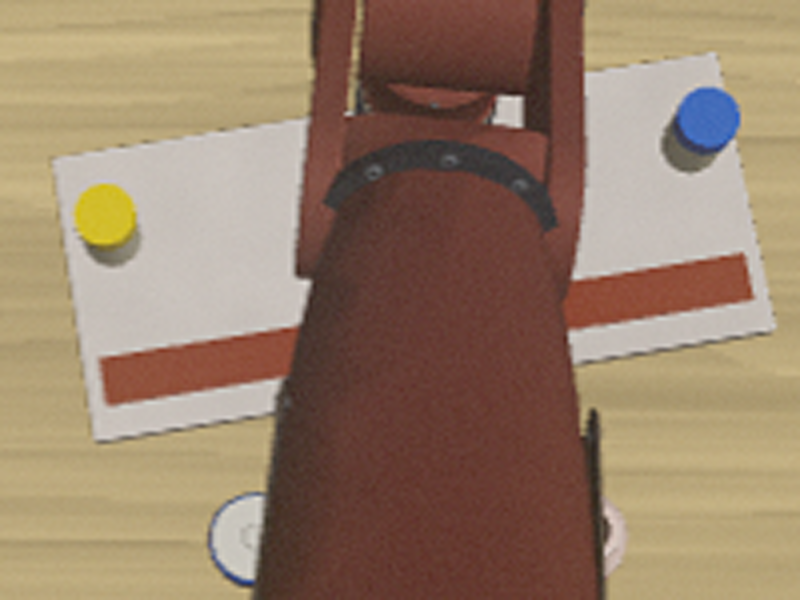

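The arm hides the disc from the top camera. Lowering in small steps and watching the force.

Request:
{"api": "send_rows", "payload": {"steps": [[[0.001,-0.002,0.004],0],[[0,0,0.003],0],[[0,0,0.001],0],[[0,0,0],0],[[0,0,0],0]]}}

```text
clock: 6.85
tool_pos: [0.6473, 0.0069, 0.0202]
ee_rot: [[-0.171, 0.985, -0.0], [0.985, 0.171, 0.0], [0.0, -0.0, -1.0]]
ft_force: [-0.3, -0.0, -1.5]
opening: 0.0622
```

```bash
python3 - <<'E'
from off import *
cv2.imwrite('pics/w4.png',optics.grab_frame('wrist'))
plan([(.6477,.007,.019,99.87,.01)])
E
```

```text
from [0.6475 0.0069 0.0203] yaw 99.87 clock 6.9 F [ 0.1 -0.1 -2. ] op 0.0626
[[[0.0, 0.0, 0.001], -0.0]]
end [0.6475 0.0069 0.0193] 99.87
```

View pics/w4.png

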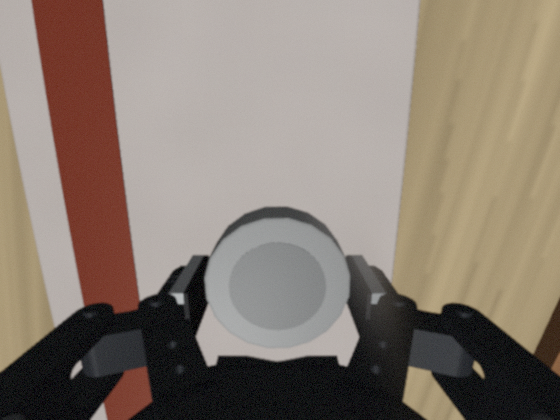

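Request:
{"api": "send_rows", "payload": {"steps": [[[0,0,0.001],0],[[0,0,0.001],0],[[0,0,0],0],[[0,0,0],0]]}}

```text
clock: 7.23
tool_pos: [0.6474, 0.0069, 0.0182]
ee_rot: [[-0.171, 0.985, -0.0], [0.985, 0.171, 0.0], [0.0, -0.0, -1.0]]
ft_force: [-0.5, -0.3, -1.3]
opening: 0.0624
```

```bash
python3 - <<'E'
from off import *
W=optics.camera_info('wrist');w=cv2.imread('pics/w4.png')
yh=np.array([-.1715,.9852]);xh=np.array([.9852,.1715]);m=np.array([.6476,.008])
hsv=cv2.cvtColor(w,cv2.COLOR_BGR2HSV).astype(int)
for r in (60,110,160,200):
    row=hsv[r,:,1]; st=np.where((row>120)&(np.arange(560)<200))[0]; a,b=st.min(),st.max()
    sh=np.where((row<45)&(np.arange(560)>b+3))[0]; e=sh.max()
    print(r,a,b,e,[np.round([(plane(W,(x,r),.016)[:2]-m)@xh*1000+32,(plane(W,(x,r),.016)[:2]-m)@yh*1000],1) for x in (a-.5,b+.5,e+.5)])
d=comp(w,210,205,346,350,lambda c,h,s_,v:(s_<40)&(v>100));P=plane(W,d[0],.037)
print('disc',P,((P[:2]-m)@xh*1000+32,(P[:2]-m)@yh*1000)); print(get_obs()['ft_force'],get_obs()['tool_pos'])
E
```

```text
60 42 107 414 [array([-67.5,  94. ]), array([-39. ,  93.5]), array([89.4, 93.2])]
110 50 113 409 [array([-67.5,  73.7]), array([-38.9,  73.3]), array([89.3, 73.1])]
160 58 119 404 [array([-67.7,  51.8]), array([-39. ,  51.7]), array([89.3, 51.6])]
200 65 124 400 [array([-67.8,  33.1]), array([-39.1,  33.1]), array([89.3, 33.1])]
disc [0.64699764 0.01258736 0.037     ] (np.float64(32.193289055189496), np.float64(4.622774025848356))
[-0.54276683 -0.29389994 -1.31985552] [0.6473902  0.0069228  0.01823652]
```

Request:
{"api": "send_rows", "payload": {"steps": [[[0,0,0.001],0],[[0,0,0],0],[[0,0,0],0]]}}

```text
clock: 7.48
tool_pos: [0.6477, 0.0069, 0.0179]
ee_rot: [[-0.171, 0.985, 0.0], [0.985, 0.171, -0.0], [-0.0, 0.0, -1.0]]
ft_force: [-2.0, -0.0, 1.9]
opening: 0.0624
```

Request:
{"api": "send_rows", "payload": {"steps": [[[0,0,0.001],0],[[0,0,0],0],[[0,0,0],0]]}}

```text
clock: 7.73
tool_pos: [0.6477, 0.0069, 0.0178]
ee_rot: [[-0.171, 0.985, -0.0], [0.985, 0.171, -0.0], [-0.0, -0.0, -1.0]]
ft_force: [-5.1, 0.1, 7.1]
opening: 0.0625
```

Contact made. Releasing and rising, then over towards the vase.

Request:
{"api": "send_rows", "payload": {"steps": [[[0,0,-0.001],0],[[0,0,0],0],[[0,0,0],0],[[0,0,0],0],[[0,0,0],0]], "gripper": 100}}

```text
clock: 8.15
tool_pos: [0.6474, 0.0069, 0.017]
ee_rot: [[-0.171, 0.985, -0.0], [0.985, 0.171, 0.0], [0.0, -0.0, -1.0]]
ft_force: [0.0, 0.1, -0.6]
opening: 0.0853
```

Request:
{"api": "send_rows", "payload": {"steps": [[[0,0,-0.015],0],[[0,0,-0.03],0],[[0,0,-0.035],0],[[0,0,-0.035],0],[[0,0,-0.03],0]]}}

```text
clock: 8.57
tool_pos: [0.6482, 0.0069, 0.166]
ee_rot: [[-0.171, 0.985, 0.003], [0.985, 0.171, -0.0], [-0.001, 0.003, -1.0]]
ft_force: [0.6, 0.5, -0.3]
opening: 0.0854
```

```bash
python3 - <<'E'
from off import *
for z in (.088,):
  print(plane(T,comp(t,345,240,370,262,lambda c,h,s_,v:(v<110))[0],z))
plan([(.433,-.090,.165,99.87)])
E
```

```text
[ 0.4340568 -0.0909589  0.088    ]
from [0.6482 0.0069 0.166 ] yaw 99.87 clock 8.5667 F [ 0.6  0.5 -0.3] op 0.0854
[[[-0.008, -0.033, 0.0], -0.0], [[-0.009, -0.032, 0.0], -0.0], [[-0.008, -0.033, 0.0], -0.0], [[-0.008, -0.033, 0.001], -0.0], [[-0.009, -0.032, -0.0], -0.0]]
[[[-0.008, -0.033, -0.0], -0.0], [[-0.009, -0.033, -0.0], -0.0]]
end [ 0.4326 -0.0905  0.165 ] 99.87
```

Request:
{"api": "send_rows", "payload": {"steps": [[[-0.008,-0.033,-0.005],0],[[-0.009,-0.032,-0.005],0],[[-0.008,-0.033,-0.005],0],[[-0.008,-0.033,-0.005],0],[[-0.009,-0.032,-0.005],0]]}}

```text
clock: 8.98
tool_pos: [0.4926, -0.0627, 0.1885]
ee_rot: [[-0.172, 0.985, 0.001], [0.985, 0.172, -0.0], [-0.001, 0.001, -1.0]]
ft_force: [-1.7, -0.4, 1.2]
opening: 0.0852
```

Request:
{"api": "send_rows", "payload": {"steps": [[[-0.008,-0.033,0],0],[[-0.009,-0.033,0],0],[[0,0,0],0],[[0,0,0],0]]}}

```text
clock: 9.32
tool_pos: [0.4309, -0.0909, 0.1881]
ee_rot: [[-0.169, 0.986, 0.002], [0.986, 0.169, -0.0], [-0.001, 0.002, -1.0]]
ft_force: [0.7, -0.0, 0.2]
opening: 0.0855
```

```bash
python3 - <<'E'
from off import *
o=get_obs();W=optics.camera_info('wrist');np.save('w5.npy',W,allow_pickle=True)
w=optics.grab_frame('wrist');cv2.imwrite('pics/w5.png',w);t5=optics.grab_frame('top');cv2.imwrite('pics/t5.png',t5);crop(t5,210,120,410,270,4,'pics/t5c.png')
print(o['tool_pos'],proj(W,[.434,-.091,.088]),proj(W,o['tool_pos']))
E
```

```text
[ 0.43092959 -0.09087433  0.18809406] [280.27421241 213.13009412] [276.27506905 269.42205261]
```

View pics/w5.png

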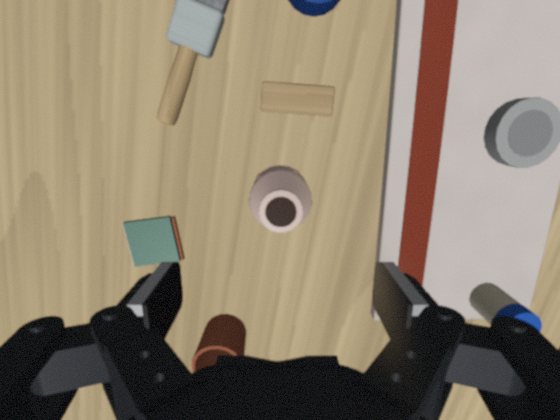

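View pics/t5c.png

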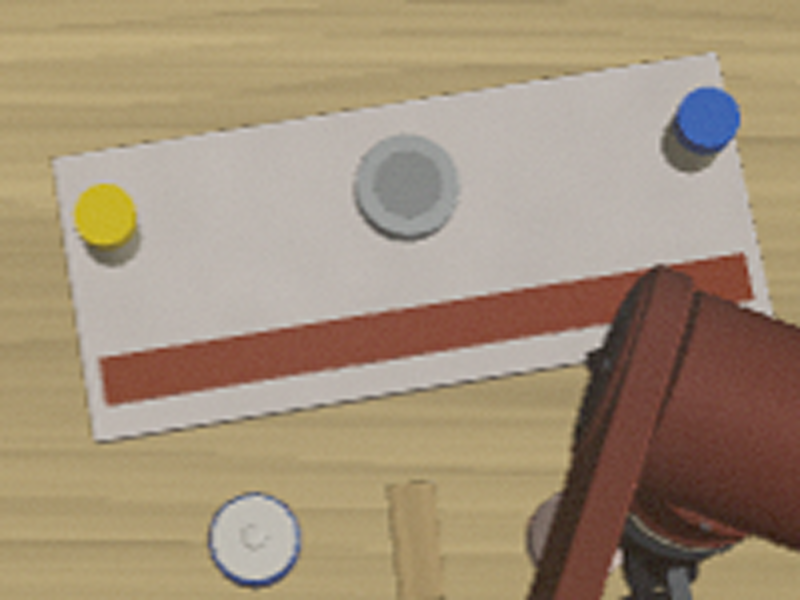

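Top view shows the disc flat on the shelf at crop (407,187). Wrist view shows the vase mouth at (281,210), against a prediction of (280,213). Now to measure the disc's offset from the mid-line.

```bash
cat >> off.py <<'E'
M=np.array([.6476,.008]);YH=np.array([-.1715,.9852]);XH=np.array([.9852,.1715])
def own(P): d=np.asarray(P)[:2]-M; return np.round([d@XH*1000+32,d@YH*1000],1)
E
python3 - <<'E'
from off import *
t5=cv2.imread('pics/t5.png')
for f in (lambda c,h,s_,v:(v<152),):
    d=comp(t5,293,148,331,186,f); print('disc',d, own(plane(T,d[0],.034)))
i=comp(t5,300,155,324,178,lambda c,h,s_,v:(v<138));print('inner',i[0],i[1],own(plane(T,i[0],.036)))
for b,f in (((220,160,255,190),yel),((370,135,405,165),blu)): print(own(plane(T,comp(t5,*b,f)[0],.076)))
W=np.load('w5.npy',allow_pickle=True).item();w=cv2.imread('pics/w5.png')
d=comp(w,483,95,558,170,lambda c,h,s_,v:(v<150)&(s_<60));i=comp(w,500,105,558,160,lambda c,h,s_,v:(v<128)&(s_<60)); print('w disc',d[0],d[1],i[0],i[1],own(plane(W,i[0],.036)))
# stripe/edge check in wrist
v=comp(w,262,192,300,228,lambda c,h,s_,v:(v<90)); P=plane(W,v[0],.085);print('vase mouth',v[0],v[1],P)
tv=comp(t,345,240,370,262,lambda c,h,s_,v:(v<110));print('tri',tri(T,tv[0],W,v[0]),plane(T,tv[0],.085))
k=comp(w,470,280,545,335,blu);print('blue post wrist',k, )
E
```

```text
disc (array([311.52145004, 165.45231819]), (16.34108543395996, 17.222688674926758), 108.293212890625, np.int32(244), array([311.52459016, 165.45491803])) [32.8 -2.3]
inner [311.5613451  165.49204826] (15.041595458984375, 15.696252822875977) [32.1 -2.2]
[ 31.8 179.5]
[  32.1 -179.6]
w disc [529.81705856 132.65520096] (41.76210021972656, 50.281864166259766) [504.30860329 110.38153505] (9.285289764404297, 18.95486831665039) [ 4.6 18.7]
vase mouth [280.49833679 211.38496017] (27.142902374267578, 27.748367309570312) [ 0.43410885 -0.09040525  0.085     ]
tri (array([ 0.43476394, -0.09234742,  0.07834483]), np.float64(0.000536297772818216)) [ 0.43435632 -0.09141704  0.085     ]
blue post wrist (array([528.89312363, 319.08749771]), (11.627054214477539, 29.932777404785156), 117.65544891357422, np.int32(251), array([528.9123506 , 318.96015936]))
```

```bash
python3 - <<'E'
from off import *
s5=optics.grab_frame('scene');cv2.imwrite('pics/s5.png',s5);crop(s5,150,140,350,290,4,'pics/s5c.png')
E
```

```text
(no output)
```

View pics/s5c.png

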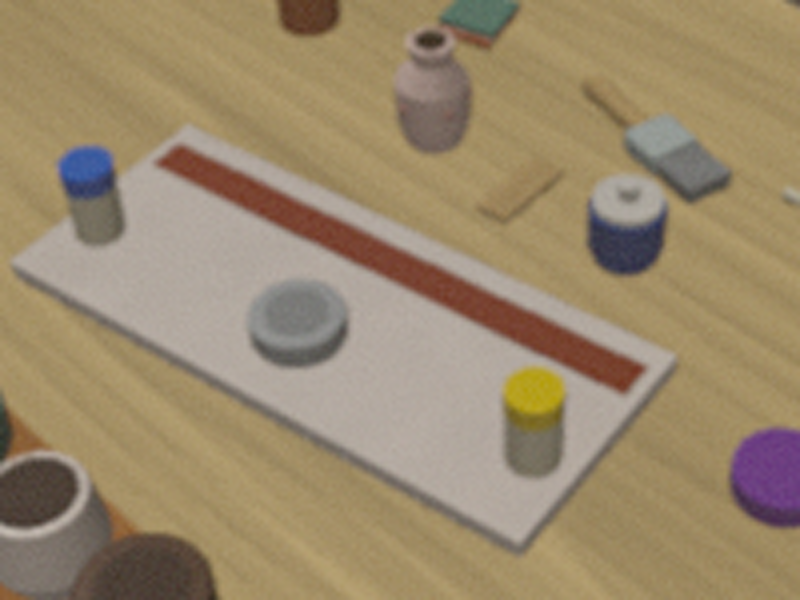

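```bash
python3 - <<'E'
from off import *
c=lambda x,y:(150+x/4-.4,140+y/4-.4)
Y=plane(S,c(535,390),.076);B=plane(S,c(87.5,165),.076);D=plane(S,c(298,314.5),.036)
for n,P in (('Y',Y),('B',B),('D',D)):print(n,P,own(P))
m=(Y+B)[:2]/2;u=(Y-B)[:2]/np.linalg.norm((Y-B)[:2]);d=(D[:2]-m);print('spacing',np.linalg.norm(Y-B),'rel y',d@u*1000,'rel x',(d[0]*u[1]-d[1]*u[0])*1000)
# feet of shelf corners
for x,y in ((188,123),(676,358),(520,548),(12,263)):print(own(plane(S,c(x,y),.016)))
E
```

```text
Y [0.61622014 0.18770649 0.076     ] [ 31.9 182.4]
B [ 0.67744297 -0.16424776  0.076     ] [  31.9 -174.8]
D [0.64788905 0.0103847  0.036     ] [32.7  2.3]
spacing 0.35723945167301957 rel y -1.5059976813584672 rel x 0.8114044301078228
[ -90.4 -207.3]
[-86.6 211.9]
[ 92.4 213. ]
[  89.6 -203.9]
```

Both views put the disc about 2 mm off the posts' midpoint (top −2.2, scene −1.5) and in line within 1 mm, so I'm leaving it there. Next is the vase.

```bash
python3 - <<'E'
from off import *
plan([(.4345,-.0912,.10,99.87),(.4345,-.0912,.02,99.87,.025)])
E
```

```text
from [ 0.4332 -0.0905  0.1884] yaw 99.88 clock 9.4667 F [-0.5 -0.3 -0.5] op 0.0853
[[[-0.0, 0.0, 0.029], 0.0], [[-0.001, 0.001, 0.03], 0.0], [[0.0, 0.0, 0.029], 0.0], [[0.0, 0.0, 0.02], 0.0], [[0.0, 0.0, 0.02], 0.0]]
[[[0.0, 0.0, 0.02], 0.0], [[0.0, 0.0, 0.02], 0.0]]
end [ 0.4344 -0.0913  0.0204] 99.88
```

Request:
{"api": "send_rows", "payload": {"steps": [[[0,0,0.03],0],[[-0.001,0.001,0.03],0],[[0,0,0.03],0],[[0,0,0.02],0],[[0,0,0.02],0]]}}

```text
clock: 9.88
tool_pos: [0.4339, -0.0906, 0.0559]
ee_rot: [[-0.173, 0.985, -0.001], [0.985, 0.173, 0.0], [0.001, -0.001, -1.0]]
ft_force: [0.5, -0.9, -0.0]
opening: 0.0857
```

Request:
{"api": "send_rows", "payload": {"steps": [[[0,0,0.016],0],[[0,0,0.012],0],[[0,0,0.01],0],[[0,0,0],0],[[0,0,0],0]]}}

```text
clock: 10.3
tool_pos: [0.4336, -0.0909, 0.019]
ee_rot: [[-0.172, 0.985, -0.001], [0.985, 0.172, 0.0], [0.001, -0.001, -1.0]]
ft_force: [0.2, 0.5, -0.1]
opening: 0.0856
```

```bash
python3 - <<'E'
from off import *
cv2.imwrite('pics/w6.png',optics.grab_frame('wrist'))
plan([(.4345,-.0912,.02,99.87)])
E
```

```text
from [ 0.4341 -0.0913  0.0197] yaw 99.9 clock 10.35 F [-0.3 -0.4  0.6] op 0.0855
[[[-0.0, 0.0, -0.0], 0.0]]
end [ 0.4341 -0.0913  0.0197] 99.9
```

View pics/w6.png

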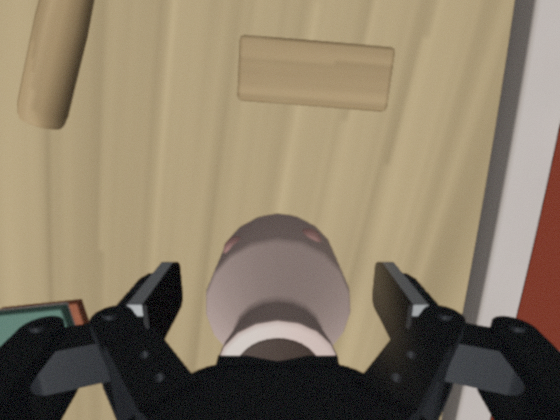

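The vase belly (278,290) is centred between the pads. Closing.

Request:
{"api": "send_rows", "payload": {"steps": [[[0,0,0],0],[[0,0,0],0],[[0,0,0],0],[[0,0,0],0],[[0,0,0],0]], "gripper": 55, "force": 35}}

```text
clock: 10.77
tool_pos: [0.4341, -0.0916, 0.0205]
ee_rot: [[-0.171, 0.985, 0.002], [0.985, 0.171, -0.001], [-0.001, 0.002, -1.0]]
ft_force: [-1.5, 0.8, 6.7]
opening: 0.055
```

Request:
{"api": "send_rows", "payload": {"steps": [[[0,0,0],0],[[0,0,0],0],[[0,0,0],0]]}}

```text
clock: 11.02
tool_pos: [0.4341, -0.0916, 0.0205]
ee_rot: [[-0.171, 0.985, 0.002], [0.985, 0.171, -0.001], [-0.001, 0.002, -1.0]]
ft_force: [-2.0, 0.5, 6.2]
opening: 0.0549
```

Request:
{"api": "send_rows", "payload": {"steps": [[[0,0,-0.01],0],[[0,0,-0.02],0],[[0,0,-0.03],0],[[0,0,-0.025],0],[[0,0,0],0]]}}

```text
clock: 11.43
tool_pos: [0.4372, -0.0927, 0.1099]
ee_rot: [[-0.171, 0.985, 0.01], [0.985, 0.171, -0.004], [-0.006, 0.009, -1.0]]
ft_force: [1.2, -1.1, -1.3]
opening: 0.0555
```

```bash
python3 - <<'E'
from off import *
g=M-.0003*XH-.0022*YH; print(g)
plan([(g[0],g[1],.115,99.87,.03)])
E
```

```text
[0.64768174 0.00578111]
from [ 0.4372 -0.0927  0.1099] yaw 99.87 clock 11.4333 F [ 1.2 -1.1 -1.3] op 0.0555
[[[0.008, 0.028, -0.001], -0.0], [[0.007, 0.028, -0.0], -0.0], [[0.008, 0.028, -0.001], -0.0], [[0.007, 0.028, -0.001], -0.0], [[0.008, 0.028, -0.0], -0.0]]
[[[0.008, 0.028, -0.001], -0.0], [[0.007, 0.028, -0.0], -0.0], [[0.008, 0.028, -0.001], -0.0]]
end [0.6474 0.0057 0.1149] 99.87
```

Request:
{"api": "send_rows", "payload": {"steps": [[[0.008,0.028,0],0],[[0.007,0.028,0],0],[[0.008,0.028,0],0],[[0.007,0.028,0],0],[[0.008,0.028,0],0]]}}

```text
clock: 11.85
tool_pos: [0.5647, -0.0291, 0.1033]
ee_rot: [[-0.171, 0.985, -0.002], [0.985, 0.171, 0.0], [0.0, -0.002, -1.0]]
ft_force: [-0.1, -0.4, -1.9]
opening: 0.0552
```

Request:
{"api": "send_rows", "payload": {"steps": [[[0.008,0.028,0],0],[[0.007,0.028,0],0],[[0.008,0.028,0],0],[[0,0,0],0],[[0,0,0],0]]}}

```text
clock: 12.27
tool_pos: [0.6434, 0.0079, 0.1031]
ee_rot: [[-0.173, 0.985, -0.002], [0.985, 0.173, 0.0], [0.0, -0.002, -1.0]]
ft_force: [-0.7, 0.4, -1.7]
opening: 0.0552
```

Request:
{"api": "send_rows", "payload": {"steps": [[[0,0,0.012],0],[[0,0,0.012],0],[[0,0,0.01],0],[[0,0,0],0],[[0,0,0],0]]}}

```text
clock: 12.68
tool_pos: [0.6411, 0.007, 0.0681]
ee_rot: [[-0.171, 0.985, -0.004], [0.985, 0.171, 0.0], [0.001, -0.004, -1.0]]
ft_force: [0.1, 0.6, -1.1]
opening: 0.0551
```

```bash
python3 - <<'E'
from off import *
g=M-.0003*XH-.0022*YH; print(get_obs()['ee_rot'])
plan([(g[0],g[1],.063,99.87,.01)])
E
```

```text
[[-1.70629153e-01  9.85325771e-01 -4.33792885e-03]
 [ 9.85334673e-01  1.70632433e-01  3.94875101e-04]
 [ 1.12927197e-03 -4.20693450e-03 -9.99990513e-01]]
from [0.6411 0.007  0.0681] yaw 99.82 clock 12.6833 F [ 0.1  0.6 -1.1] op 0.0551
[[[-0.002, 0.006, 0.005], -0.0]]
end [0.6473 0.006  0.0631] 99.82
```

Request:
{"api": "send_rows", "payload": {"steps": [[[-0.001,0.003,0.001],0],[[0,0.002,0.001],0],[[0,0,0],0],[[0,0,0],0],[[0,0,0],0]]}}

```text
clock: 13.1
tool_pos: [0.6489, 0.0071, 0.0688]
ee_rot: [[-0.171, 0.985, 0.001], [0.985, 0.171, -0.0], [-0.0, 0.001, -1.0]]
ft_force: [0.3, 0.5, -2.5]
opening: 0.0553
```

```bash
python3 - <<'E'
from off import *
g=M-.0003*XH-.0022*YH; cv2.imwrite('pics/w7.png',optics.grab_frame('wrist'))
plan([(g[0],g[1],.059,99.87,.01)])
E
```

```text
from [0.6487 0.0071 0.0687] yaw 99.87 clock 13.15 F [-0.2  0.4 -1. ] op 0.0551
[[[-0.001, -0.001, 0.01], 0.0]]
end [0.6479 0.006  0.0587] 99.87
```

View pics/w7.png

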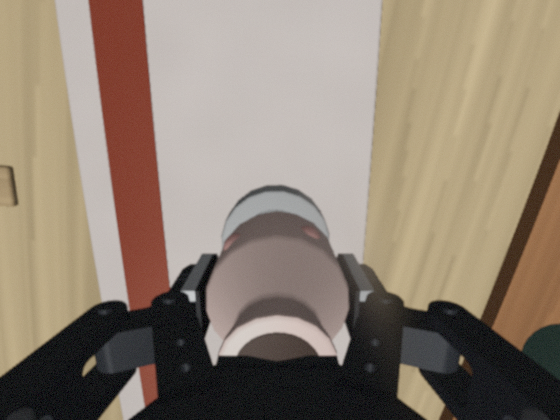

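The vase is straight above the disc, which shows evenly behind the belly at (275,210). Lowering to contact.

Request:
{"api": "send_rows", "payload": {"steps": [[[-0.001,-0.001,0.005],0],[[0,0,0.004],0],[[0,0,0.001],0],[[0,0,0],0],[[0,0,0],0]]}}

```text
clock: 13.57
tool_pos: [0.6473, 0.006, 0.0579]
ee_rot: [[-0.171, 0.985, -0.001], [0.985, 0.171, 0.0], [0.0, -0.001, -1.0]]
ft_force: [0.9, 0.6, -2.5]
opening: 0.0552
```

Request:
{"api": "send_rows", "payload": {"steps": [[[0,0,0.001],0],[[0,0,0],0],[[0,0,0],0]]}}

```text
clock: 13.82
tool_pos: [0.6477, 0.006, 0.0574]
ee_rot: [[-0.171, 0.985, 0.0], [0.985, 0.171, 0.0], [-0.0, 0.0, -1.0]]
ft_force: [0.3, -0.7, -2.5]
opening: 0.0551
```

Request:
{"api": "send_rows", "payload": {"steps": [[[0,0,0.001],0],[[0,0,0],0],[[0,0,0],0]]}}

```text
clock: 14.07
tool_pos: [0.648, 0.0059, 0.0567]
ee_rot: [[-0.171, 0.985, 0.001], [0.985, 0.171, -0.0], [-0.0, 0.001, -1.0]]
ft_force: [1.2, 0.6, 0.3]
opening: 0.0549
```

Request:
{"api": "send_rows", "payload": {"steps": [[[0,0,0.001],0],[[0,0,0],0],[[0,0,0],0]]}}

```text
clock: 14.32
tool_pos: [0.648, 0.0059, 0.0566]
ee_rot: [[-0.171, 0.985, 0.0], [0.985, 0.171, -0.0], [-0.0, 0.0, -1.0]]
ft_force: [-2.9, -0.3, 5.1]
opening: 0.0551
```

Contact at z=0.0566, as expected. Release and lift, then go to the beaker.

Request:
{"api": "send_rows", "payload": {"steps": [[[0,0,-0.001],0],[[0,0,0],0],[[0,0,0],0],[[0,0,0],0],[[0,0,0],0]], "gripper": 100}}

```text
clock: 14.73
tool_pos: [0.6475, 0.006, 0.056]
ee_rot: [[-0.171, 0.985, -0.0], [0.985, 0.171, 0.0], [0.0, -0.0, -1.0]]
ft_force: [-0.5, 0.5, 0.4]
opening: 0.0852
```

Request:
{"api": "send_rows", "payload": {"steps": [[[0,0,-0.015],0],[[0,0,-0.025],0],[[0,0,-0.03],0],[[0,0,-0.035],0],[[0,0,-0.02],0]]}}

```text
clock: 15.15
tool_pos: [0.6497, 0.0058, 0.1869]
ee_rot: [[-0.171, 0.985, 0.006], [0.985, 0.171, -0.001], [-0.002, 0.006, -1.0]]
ft_force: [0.7, 0.0, 0.8]
opening: 0.0852
```

```bash
python3 - <<'E'
from off import *
print(plane(T,(434.6,268.6),.06))
plan([(.399,-.272,.18,99.87,.036)])
E
```

```text
[ 0.40014678 -0.27284586  0.06      ]
from [0.6497 0.0058 0.1869] yaw 99.87 clock 15.15 F [0.7 0.  0.8] op 0.0852
[[[-0.021, -0.027, 0.001], 0.0], [[-0.021, -0.027, 0.0], 0.0], [[-0.021, -0.026, 0.001], 0.0], [[-0.021, -0.027, 0.001], 0.0], [[-0.021, -0.027, 0.0], 0.0]]
[[[-0.021, -0.027, 0.001], 0.0], [[-0.021, -0.026, 0.0], 0.0], [[-0.021, -0.027, 0.001], 0.0], [[-0.021, -0.027, 0.001], 0.0], [[-0.021, -0.027, 0.0], 0.0]]
[[[-0.021, -0.027, 0.001], 0.0]]
end [ 0.3986 -0.2724  0.1799] 99.87
```

Request:
{"api": "send_rows", "payload": {"steps": [[[-0.021,-0.027,0],0],[[-0.021,-0.027,0],0],[[-0.021,-0.026,0],0],[[-0.021,-0.027,0],0],[[-0.021,-0.027,0],0]]}}

```text
clock: 15.57
tool_pos: [0.5328, -0.1214, 0.1827]
ee_rot: [[-0.172, 0.985, 0.001], [0.985, 0.172, -0.001], [-0.001, 0.001, -1.0]]
ft_force: [0.4, -0.5, 0.3]
opening: 0.0856
```

Request:
{"api": "send_rows", "payload": {"steps": [[[-0.021,-0.027,0.001],0],[[-0.021,-0.026,0.001],0],[[-0.021,-0.027,0.001],0],[[-0.021,-0.027,0.001],0],[[-0.021,-0.027,0.001],0]]}}

```text
clock: 15.98
tool_pos: [0.4186, -0.248, 0.1776]
ee_rot: [[-0.172, 0.985, 0.001], [0.985, 0.172, -0.001], [-0.001, 0.001, -1.0]]
ft_force: [0.6, -0.9, -0.3]
opening: 0.0854
```

Request:
{"api": "send_rows", "payload": {"steps": [[[-0.021,-0.027,0.001],0],[[0,0,0],0],[[0,0,0],0],[[0,0,0],0]]}}

```text
clock: 16.32
tool_pos: [0.3969, -0.2722, 0.1761]
ee_rot: [[-0.171, 0.985, 0.001], [0.985, 0.171, -0.0], [-0.001, 0.001, -1.0]]
ft_force: [0.3, -0.1, -0.1]
opening: 0.0859
```

```bash
python3 - <<'E'
from off import *
o=get_obs();W=optics.camera_info('wrist');np.save('w8.npy',W,allow_pickle=True)
w=optics.grab_frame('wrist');cv2.imwrite('pics/w8.png',w);t5=optics.grab_frame('top');cv2.imwrite('pics/t8.png',t5);crop(t5,210,120,410,270,4,'pics/t8c.png')
print(o['tool_pos'],proj(W,[.400,-.2728,.06]),proj(W,o['tool_pos']))
E
```

```text
[ 0.39694811 -0.2722243   0.17614365] [279.95999377 208.2384828 ] [276.23593344 269.34760096]
```

View pics/w8.png

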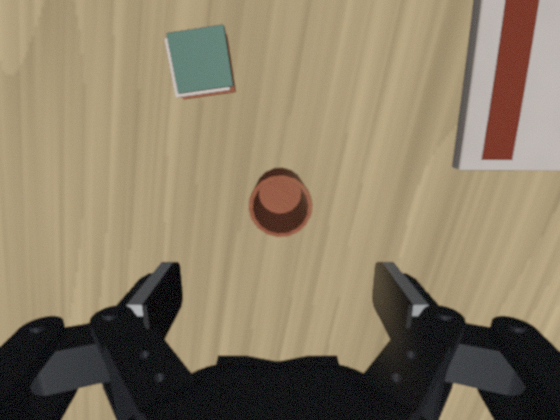

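View pics/t8c.png

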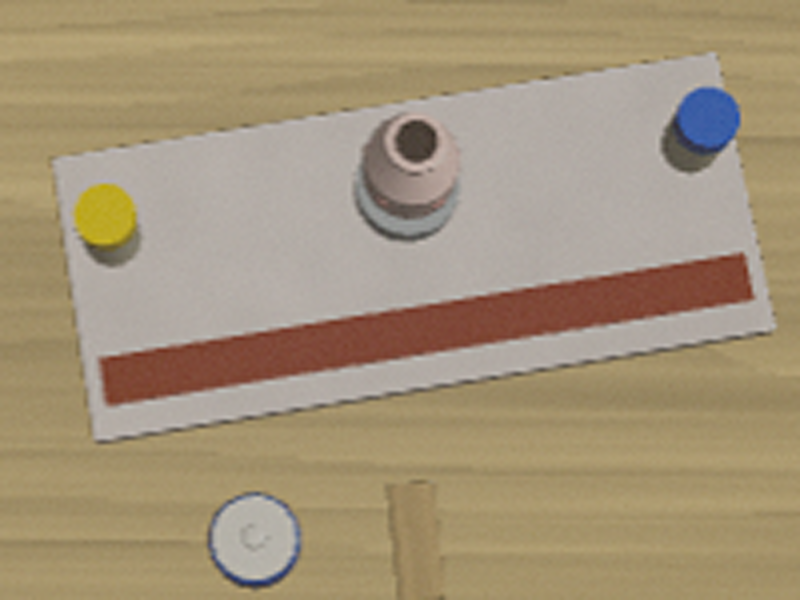

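The vase stands on the disc, mouth at crop (415,138). Beaker rim is at wrist (280.5,205). Checking the numbers.

```bash
python3 - <<'E'
from off import *
t8=cv2.imread('pics/t8.png')
v=comp(t8,300,140,328,165,lambda c,h,s_,v:(v<115)); print('vase mouth',v[0],v[1],own(plane(T,v[0],.122)))
W=np.load('w8.npy',allow_pickle=True).item();w=cv2.imread('pics/w8.png')
b=comp(w,245,160,318,242,lambda c,h,s_,v:(s_>125));print(b)
print(plane(W,(280.5,205.3),.06),tri(T,(434.6,268.6),W,(280.5,205.3)))
# scene for vase
s8=optics.grab_frame('scene');cv2.imwrite('pics/s8.png',s8);crop(s8,150,120,350,270,4,'pics/s8c.png')
plan([(.4,-.272,.09,99.87),(.4,-.272,.016,99.87,.025)])
E
```

```text
vase mouth [313.59750748 154.87030792] (9.184638023376465, 9.91507339477539) [33.  -1.6]
(array([279.41427612, 203.26599121]), (58.1052131652832, 65.26055145263672), 171.1706085205078, np.int32(2913), array([278.96189495, 203.18400275]))
[ 0.40000451 -0.27023519  0.06      ] (array([ 0.39698694, -0.25744879,  0.10971024]), np.float64(0.0004068984106856153))
from [ 0.3974 -0.2714  0.1756] yaw 99.97 clock 16.4667 F [-0.5 -0.2 -0.5] op 0.0854
[[[-0.0, 0.001, 0.029], 0.0], [[-0.001, 0.001, 0.028], 0.1], [[-0.0, 0.0, 0.029], 0.0], [[-0.0, 0.0, 0.025], 0.0], [[-0.0, 0.0, 0.024], 0.0]]
[[[-0.0, 0.0, 0.025], 0.0]]
end [ 0.3996 -0.272   0.0156] 99.87
```

View pics/s8c.png

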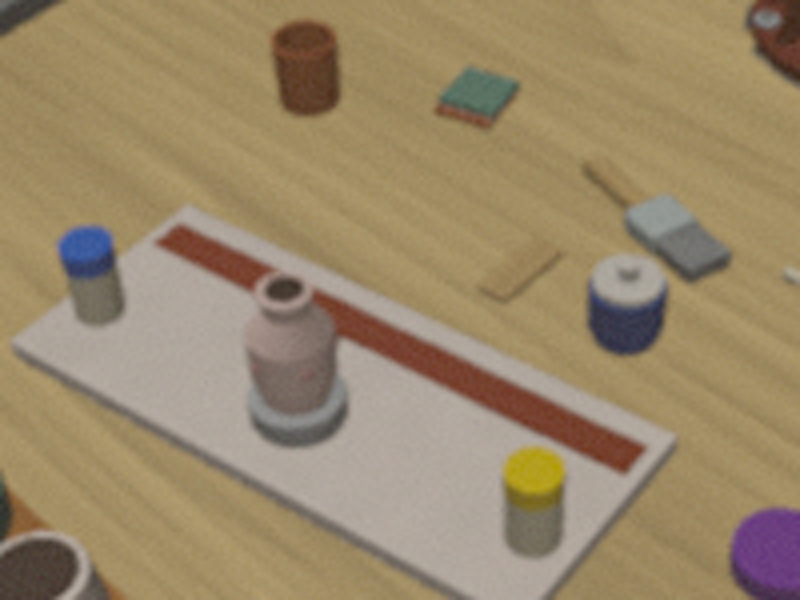

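```bash
python3 - <<'E'
from off import *
for h in (.036,.122):
  p=proj(S,[*(M+.0005*XH+.0008*YH*0+.0023*YH),h]); print((p-[150,120])*4+2)
E
```

```text
[298.59440734 394.72121227]
[285.552005   293.92092594]
```

Request:
{"api": "send_rows", "payload": {"steps": [[[0,0.001,0.03],0],[[-0.001,0.001,0.03],0],[[0,0,0.03],0],[[0,0,0.02],0],[[0,0,0.02],0]]}}

```text
clock: 16.88
tool_pos: [0.399, -0.2713, 0.0436]
ee_rot: [[-0.174, 0.985, -0.001], [0.985, 0.174, 0.001], [0.001, -0.001, -1.0]]
ft_force: [0.4, 0.3, 0.4]
opening: 0.0854
```

Request:
{"api": "send_rows", "payload": {"steps": [[[0,0,0.015],0],[[0,0,0.01],0],[[0,0,0.004],0],[[0,0,0],0],[[0,0,0],0]]}}

```text
clock: 17.3
tool_pos: [0.3995, -0.273, 0.0169]
ee_rot: [[-0.172, 0.985, 0.001], [0.985, 0.172, -0.001], [-0.001, 0.001, -1.0]]
ft_force: [0.2, -0.7, -0.2]
opening: 0.0852
```

Request:
{"api": "send_rows", "payload": {"steps": [[[0,0,0],0],[[0,0,0],0],[[0,0,0],0],[[0,0,0],0],[[0,0,0],0]], "gripper": 50, "force": 30}}

```text
clock: 17.72
tool_pos: [0.3995, -0.2736, 0.0176]
ee_rot: [[-0.171, 0.985, 0.002], [0.985, 0.171, -0.001], [-0.002, 0.001, -1.0]]
ft_force: [-0.6, 1.1, 5.9]
opening: 0.0531
```

Request:
{"api": "send_rows", "payload": {"steps": [[[0,0,0],0],[[0,0,0],0],[[0,0,0],0]]}}

```text
clock: 17.97
tool_pos: [0.3995, -0.2736, 0.0176]
ee_rot: [[-0.171, 0.985, 0.001], [0.985, 0.171, -0.001], [-0.001, 0.001, -1.0]]
ft_force: [-0.7, 1.2, 6.1]
opening: 0.0533
```

Request:
{"api": "send_rows", "payload": {"steps": [[[0,0,-0.01],0],[[0,0,-0.025],0],[[0,0,-0.035],0],[[0,0,-0.04],0],[[0,0,-0.03],0]]}}

```text
clock: 18.38
tool_pos: [0.3988, -0.273, 0.1591]
ee_rot: [[-0.171, 0.985, 0.001], [0.985, 0.171, -0.001], [-0.001, 0.001, -1.0]]
ft_force: [1.3, -1.4, -0.4]
opening: 0.0533
```

```bash
python3 - <<'E'
from off import *
cv2.imwrite('pics/w9.png',optics.grab_frame('wrist'))
g=M-.0005*XH+.0893*YH; print(g)
plan([(.50,.03,.165,99.87,.038),(g[0],g[1],.13,99.87,.035)])
E
```

```text
[0.63179245 0.09589261]
from [ 0.4024 -0.2761  0.1657] yaw 99.87 clock 18.4333 F [ 2.1 -0.7  2.6] op 0.0533
[[[0.032, 0.017, 0.0], -0.0], [[0.031, 0.016, 0.0], -0.0], [[0.032, 0.017, 0.0], -0.0], [[0.032, 0.016, 0.0], -0.0], [[0.031, 0.017, 0.0], -0.0]]
[[[0.032, 0.016, 0.0], -0.0], [[0.032, 0.017, 0.001], -0.0], [[0.031, 0.016, -0.0], -0.0], [[0.032, 0.017, -0.0], -0.0], [[0.008, 0.028, 0.007], -0.0]]
[[[0.009, 0.028, 0.007], -0.0], [[0.008, 0.028, 0.007], -0.0], [[0.009, 0.029, 0.007], -0.0], [[0.008, 0.028, 0.007], -0.0]]
end [0.632  0.0958 0.1297] 99.87
```

View pics/w9.png

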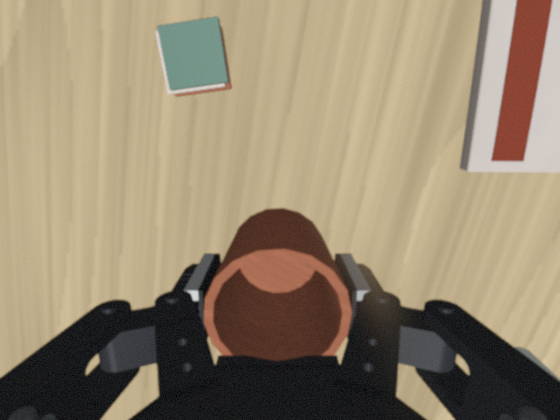

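The beaker is held. Carrying it over.

Request:
{"api": "send_rows", "payload": {"steps": [[[0.032,0.017,0],0],[[0.032,0.016,0],0],[[0.032,0.017,0],0],[[0.032,0.016,0],0],[[0.032,0.017,0],0]]}}

```text
clock: 18.85
tool_pos: [0.4526, -0.0994, 0.1563]
ee_rot: [[-0.171, 0.985, -0.0], [0.985, 0.171, 0.0], [0.0, -0.0, -1.0]]
ft_force: [0.8, 0.1, -2.3]
opening: 0.0535
```

Request:
{"api": "send_rows", "payload": {"steps": [[[0.032,0.016,0],0],[[0.032,0.017,0],0],[[0.032,0.016,0],0],[[0.032,0.017,0],0],[[0.008,0.028,0.007],0]]}}

```text
clock: 19.27
tool_pos: [0.5208, 0.0534, 0.1499]
ee_rot: [[-0.174, 0.985, -0.001], [0.985, 0.174, 0.002], [0.002, -0.001, -1.0]]
ft_force: [0.0, -0.1, -1.2]
opening: 0.0532
```

Request:
{"api": "send_rows", "payload": {"steps": [[[0.008,0.028,0.007],0],[[0.008,0.028,0.007],0],[[0.008,0.028,0.007],0],[[0.008,0.028,0.007],0],[[0,0,0],0]]}}

```text
clock: 19.68
tool_pos: [0.63, 0.1018, 0.119]
ee_rot: [[-0.173, 0.985, 0.001], [0.985, 0.173, 0.001], [0.001, 0.001, -1.0]]
ft_force: [-0.5, -0.5, -0.5]
opening: 0.053
```

Request:
{"api": "send_rows", "payload": {"steps": [[[0,0,0.025],0],[[0,0,0.025],0],[[0,0,0.015],0],[[0,0,0],0],[[0,0,0],0]]}}

```text
clock: 20.1
tool_pos: [0.6254, 0.0996, 0.055]
ee_rot: [[-0.171, 0.985, -0.004], [0.985, 0.171, -0.0], [0.0, -0.004, -1.0]]
ft_force: [-0.3, 0.4, -0.7]
opening: 0.0533
```

```bash
python3 - <<'E'
from off import *
g=M-.0005*XH+.0893*YH; print(g)
plan([(g[0],g[1],.042,99.87,.01)])
E
```

```text
[0.63179245 0.09589261]
from [0.6254 0.0996 0.055 ] yaw 99.86 clock 20.1 F [-0.3  0.4 -0.7] op 0.0533
[[[-0.002, 0.003, 0.006], -0.0], [[-0.003, 0.003, 0.007], -0.0]]
end [0.6322 0.0957 0.042 ] 99.86
```

Request:
{"api": "send_rows", "payload": {"steps": [[[-0.002,0.002,0.004],0],[[-0.003,0.003,0.004],0],[[0,0,0],0],[[0,0,0],0],[[0,0,0],0]]}}

```text
clock: 20.52
tool_pos: [0.6336, 0.0957, 0.0491]
ee_rot: [[-0.171, 0.985, 0.001], [0.985, 0.171, 0.0], [-0.0, 0.001, -1.0]]
ft_force: [-0.5, -0.3, -0.4]
opening: 0.053
```

```bash
python3 - <<'E'
from off import *
g=M-.0005*XH+.0893*YH; cv2.imwrite('pics/w10.png',optics.grab_frame('wrist'))
plan([(g[0],g[1],.036,99.87,.01)])
E
```

```text
from [0.6335 0.0957 0.049 ] yaw 99.86 clock 20.5667 F [ 0.1 -0.2 -0.8] op 0.0535
[[[0.0, -0.001, 0.006], -0.0], [[0.0, -0.001, 0.007], -0.0]]
end [0.6315 0.0954 0.036 ] 99.86
```

View pics/w10.png

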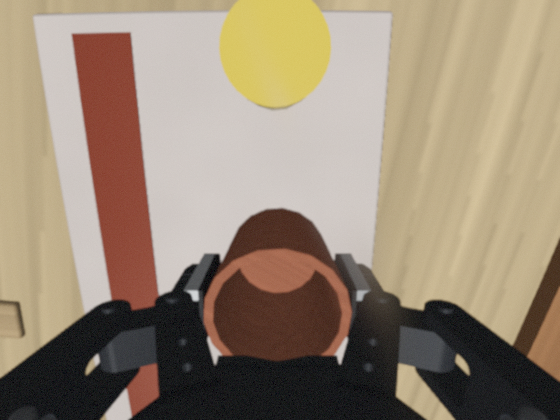

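The beaker (278,310) lines up with the yellow post (275,50). Lowering to contact.

Request:
{"api": "send_rows", "payload": {"steps": [[[0,-0.001,0.005],0],[[0,0,0.005],0],[[0,0,0.003],0],[[0,0,0],0],[[0,0,0],0]]}}

```text
clock: 20.98
tool_pos: [0.6315, 0.0956, 0.0346]
ee_rot: [[-0.171, 0.985, -0.001], [0.985, 0.171, -0.0], [0.0, -0.001, -1.0]]
ft_force: [-0.1, -0.2, -1.1]
opening: 0.0532
```

Request:
{"api": "send_rows", "payload": {"steps": [[[0,0,0.001],0],[[0,0,0.001],0],[[0,0,0],0],[[0,0,0],0]]}}

```text
clock: 21.32
tool_pos: [0.6323, 0.0956, 0.0337]
ee_rot: [[-0.171, 0.985, 0.0], [0.985, 0.171, 0.0], [-0.0, 0.0, -1.0]]
ft_force: [-1.0, -0.5, 1.7]
opening: 0.0532
```

Request:
{"api": "send_rows", "payload": {"steps": [[[0,0,0.001],0],[[0,0,0],0]]}}

```text
clock: 21.48
tool_pos: [0.6324, 0.0957, 0.0336]
ee_rot: [[-0.171, 0.985, 0.0], [0.985, 0.171, -0.0], [-0.0, 0.0, -1.0]]
ft_force: [-2.5, -0.5, 5.0]
opening: 0.0531
```

Request:
{"api": "send_rows", "payload": {"steps": [[[0,0,-0.001],0],[[0,0,0],0],[[0,0,0],0],[[0,0,0],0],[[0,0,0],0]], "gripper": 100}}

```text
clock: 21.9
tool_pos: [0.6319, 0.0956, 0.033]
ee_rot: [[-0.171, 0.985, -0.0], [0.985, 0.171, -0.0], [0.0, -0.0, -1.0]]
ft_force: [0.6, 0.8, -0.7]
opening: 0.0851
```

Request:
{"api": "send_rows", "payload": {"steps": [[[0,0,-0.015],0],[[0,0,-0.03],0],[[0,0,-0.035],0],[[0,0,-0.035],0],[[0,0,-0.025],0]]}}

```text
clock: 22.32
tool_pos: [0.6336, 0.0957, 0.1782]
ee_rot: [[-0.171, 0.985, 0.005], [0.985, 0.171, 0.0], [-0.001, 0.005, -1.0]]
ft_force: [0.4, 0.3, 0.7]
opening: 0.0856
```

```bash
python3 - <<'E'
from off import *
j=comp(t,255,235,292,272,lambda c,h,s_,v:(s_<45)&(v>140));print(plane(T,j[0],.052))
plan([(.4312,.0965,.175,99.87,.036)])
E
```

```text
[0.43153562 0.09636496 0.052     ]
from [0.6336 0.0957 0.1782] yaw 99.87 clock 22.3167 F [0.4 0.3 0.7] op 0.0856
[[[0.006, -0.033, 0.001], -0.0], [[0.006, -0.033, 0.0], -0.0], [[0.006, -0.034, 0.001], -0.0], [[0.006, -0.033, 0.0], -0.0], [[0.006, -0.033, 0.001], -0.0]]
[[[0.005, -0.033, 0.0], -0.0]]
end [0.4315 0.0961 0.1752] 99.87
```

Request:
{"api": "send_rows", "payload": {"steps": [[[0.006,-0.033,0],0],[[0.006,-0.033,0],0],[[0.006,-0.034,0],0],[[0.006,-0.033,0],0],[[0.006,-0.033,0],0]]}}

```text
clock: 22.73
tool_pos: [0.462, 0.0967, 0.1743]
ee_rot: [[-0.171, 0.985, 0.001], [0.985, 0.171, 0.0], [-0.0, 0.001, -1.0]]
ft_force: [0.4, -0.5, -0.2]
opening: 0.0853
```

Request:
{"api": "send_rows", "payload": {"steps": [[[0.005,-0.033,0],0],[[0,0,0],0],[[0,0,0],0],[[0,0,0],0]]}}

```text
clock: 23.07
tool_pos: [0.4311, 0.0961, 0.1747]
ee_rot: [[-0.171, 0.985, 0.003], [0.985, 0.171, 0.0], [-0.0, 0.003, -1.0]]
ft_force: [0.1, -0.6, 0.3]
opening: 0.0854
```

```bash
python3 - <<'E'
from off import *
o=get_obs();W=optics.camera_info('wrist')
w=optics.grab_frame('wrist');cv2.imwrite('pics/w11.png',w)
print(o['tool_pos'],proj(W,[.4315,.0964,.052]))
j=comp(w,235,150,325,260,lambda c,h,s_,v:(s_<45)&(v>140));print(j,plane(W,j[0],.052))
tj=comp(t,255,235,292,272,lambda c,h,s_,v:(s_<45)&(v>140));print(tri(T,tj[0],W,j[0]))
plan([(.4315,.0968,.09,99.87),(.4315,.0968,.009,99.87,.025)])
t5=optics.grab_frame('top');cv2.imwrite('pics/t11.png',t5);crop(t5,210,120,410,270,4,'pics/t11c.png')
E
```

```text
[0.43113012 0.09605027 0.17470989] [276.66355129 204.68825608]
(array([277.23418427, 202.67163849]), (55.010215759277344, 57.3753776550293), 86.77252197265625, np.int32(2525), array([277.22930693, 202.72712871])) [0.43167454 0.09822484 0.052     ]
(array([0.43209044, 0.09648833, 0.04514803]), np.float64(0.00018744547283137782))
from [0.4317 0.096  0.1748] yaw 99.86 clock 23.1167 F [-0.2 -0.4 -0. ] op 0.0854
[[[0.0, -0.0, 0.028], -0.0], [[0.001, -0.0, 0.029], -0.0], [[-0.0, -0.0, 0.028], -0.0], [[-0.0, -0.0, 0.02], -0.0], [[-0.0, -0.0, 0.02], -0.0]]
[[[-0.0, -0.0, 0.021], -0.0], [[-0.0, -0.0, 0.02], -0.0]]
end [0.4316 0.097  0.0088] 99.86
```

View pics/w11.png

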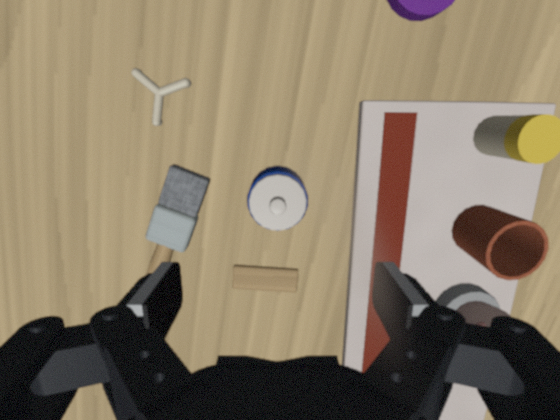

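View pics/t11c.png

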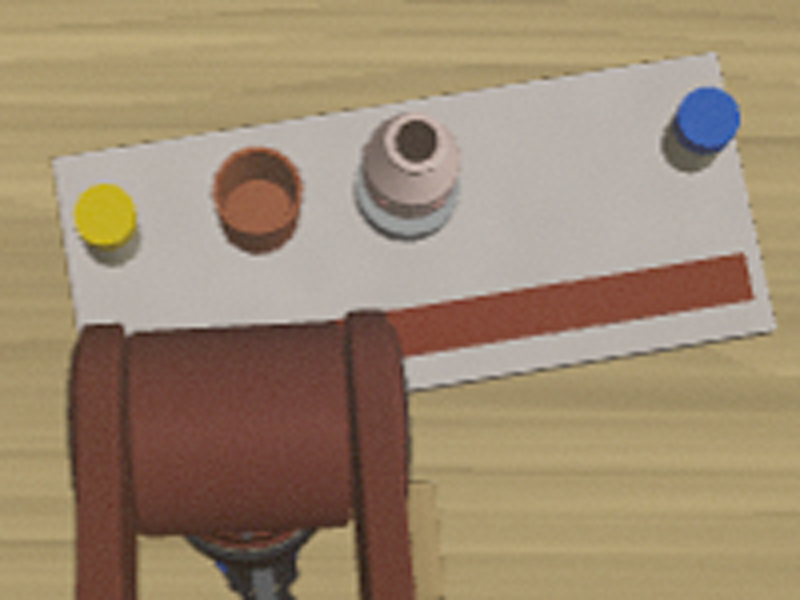

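```bash
python3 - <<'E'
from off import *
print('beaker',own(plane(T,(274.1,167.1),.076)))
E
```

```text
beaker [32.  89.2]
```

Request:
{"api": "send_rows", "payload": {"steps": [[[0,0,0.03],0],[[0.001,0,0.03],0],[[0,0,0.03],0],[[0,0,0.02],0],[[0,0,0.02],0]]}}

```text
clock: 23.58
tool_pos: [0.4308, 0.0969, 0.042]
ee_rot: [[-0.171, 0.985, -0.0], [0.985, 0.171, -0.0], [0.0, -0.0, -1.0]]
ft_force: [-0.5, -0.9, 0.2]
opening: 0.0854
```

Request:
{"api": "send_rows", "payload": {"steps": [[[0,0,0.02],0],[[0,0,0.01],0],[[0,0,0.005],0],[[0,0,0],0],[[0,0,0],0]]}}

```text
clock: 24.0
tool_pos: [0.431, 0.097, 0.0089]
ee_rot: [[-0.171, 0.985, 0.001], [0.985, 0.171, 0.0], [-0.0, 0.001, -1.0]]
ft_force: [0.8, -0.8, 1.0]
opening: 0.0854
```

Request:
{"api": "send_rows", "payload": {"steps": [[[0,0,0],0],[[0,0,0],0],[[0,0,0],0],[[0,0,0],0],[[0,0,0],0]], "gripper": 52, "force": 35}}

```text
clock: 24.42
tool_pos: [0.4311, 0.0971, 0.0097]
ee_rot: [[-0.171, 0.985, 0.002], [0.985, 0.171, 0.0], [-0.0, 0.002, -1.0]]
ft_force: [-1.1, -0.6, 5.5]
opening: 0.0532
```

Request:
{"api": "send_rows", "payload": {"steps": [[[0,0,0],0],[[0,0,0],0],[[0,0,0],0]]}}

```text
clock: 24.67
tool_pos: [0.431, 0.0971, 0.0097]
ee_rot: [[-0.171, 0.985, 0.002], [0.985, 0.171, 0.0], [-0.0, 0.002, -1.0]]
ft_force: [-0.3, 0.2, 6.3]
opening: 0.0528
```

The beaker is at own (32, 89), as wanted. Carrying the jar round the vase.

Request:
{"api": "send_rows", "payload": {"steps": [[[0,0,-0.01],0],[[0,0,-0.025],0],[[0,0,-0.035],0],[[0,0,-0.035],0],[[0,0,0],0]]}}

```text
clock: 25.08
tool_pos: [0.4354, 0.0975, 0.1208]
ee_rot: [[-0.172, 0.985, 0.014], [0.985, 0.172, 0.001], [-0.002, 0.014, -1.0]]
ft_force: [2.3, 0.9, -0.9]
opening: 0.0532
```

```bash
python3 - <<'E'
from off import *
g=M-.0005*XH-.091*YH; print(g)
plan([(.48,-.09,.12,99.87,.038),(g[0],g[1],.11,99.87,.035)])
E
```

```text
[ 0.6627139  -0.08173895]
from [0.4354 0.0975 0.1208] yaw 99.88 clock 25.0833 F [ 2.3  0.9 -0.9] op 0.0532
[[[-0.032, 0.002, 0.0], 0.0], [[-0.032, 0.002, 0.0], 0.0], [[-0.032, 0.002, 0.0], 0.0], [[-0.032, 0.002, 0.001], 0.0], [[-0.032, 0.002, -0.0], 0.0]]
[[[-0.032, 0.002, -0.0], 0.0], [[-0.004, 0.03, 0.002], 0.0], [[-0.004, 0.03, 0.001], 0.0], [[-0.004, 0.031, 0.002], 0.0], [[-0.004, 0.03, 0.002], 0.0]]
[[[-0.004, 0.03, 0.001], 0.0], [[-0.004, 0.03, 0.002], 0.0]]
end [ 0.6626 -0.0822  0.1098] 99.88
```

Request:
{"api": "send_rows", "payload": {"steps": [[[-0.032,0.002,0],0],[[-0.032,0.002,0],0],[[-0.032,0.002,0],0],[[-0.032,0.002,0],0],[[-0.032,0.002,0],0]]}}

```text
clock: 25.5
tool_pos: [0.4665, -0.0601, 0.113]
ee_rot: [[-0.172, 0.985, -0.0], [0.985, 0.172, 0.0], [0.0, -0.0, -1.0]]
ft_force: [-0.2, 1.0, -1.8]
opening: 0.0531
```

Request:
{"api": "send_rows", "payload": {"steps": [[[-0.032,0.002,0],0],[[-0.004,0.03,0],0],[[-0.004,0.03,0],0],[[-0.004,0.031,0],0],[[-0.004,0.03,0],0]]}}

```text
clock: 25.92
tool_pos: [0.597, -0.0855, 0.1126]
ee_rot: [[-0.17, 0.985, -0.001], [0.985, 0.17, 0.0], [0.001, -0.001, -1.0]]
ft_force: [0.4, -0.4, -0.6]
opening: 0.0528
```

Request:
{"api": "send_rows", "payload": {"steps": [[[-0.004,0.03,0.002],0],[[-0.004,0.03,0.01],0],[[0,0,0.02],0],[[0,0,0.02],0],[[0,0,0],0]]}}

```text
clock: 26.33
tool_pos: [0.6527, -0.0816, 0.0554]
ee_rot: [[-0.172, 0.985, -0.011], [0.985, 0.172, 0.002], [0.004, -0.01, -1.0]]
ft_force: [-2.0, -0.2, -2.0]
opening: 0.0531
```

Request:
{"api": "send_rows", "payload": {"steps": [[[0,0,0.01],0],[[0,0,0],0],[[0,0,0],0],[[0,0,0],0]]}}

```text
clock: 26.67
tool_pos: [0.6576, -0.083, 0.0527]
ee_rot: [[-0.171, 0.985, 0.002], [0.985, 0.171, -0.0], [-0.001, 0.002, -1.0]]
ft_force: [-0.3, 0.8, -1.4]
opening: 0.0534
```

```bash
python3 - <<'E'
from off import *
g=M-.0005*XH-.091*YH; print(g)
plan([(g[0],g[1],.035,99.87,.01)])
E
```

```text
[ 0.6627139  -0.08173895]
from [ 0.6576 -0.083   0.0527] yaw 99.86 clock 26.6667 F [-0.3  0.8 -1.4] op 0.0534
[[[0.0, 0.003, 0.009], -0.0], [[0.0, 0.002, 0.009], -0.0]]
end [ 0.6626 -0.0821  0.0347] 99.86
```

Contact is expected at z ≈ 0.0257.

Request:
{"api": "send_rows", "payload": {"steps": [[[0,0.003,0.007],0],[[0,0.002,0.006],0],[[0,0,0.004],0],[[0,0,0],0],[[0,0,0],0]]}}

```text
clock: 27.08
tool_pos: [0.6612, -0.0817, 0.0334]
ee_rot: [[-0.171, 0.985, -0.002], [0.985, 0.171, 0.0], [0.001, -0.002, -1.0]]
ft_force: [-0.4, 0.3, -1.6]
opening: 0.0533
```

```bash
python3 - <<'E'
from off import *
g=M-.0005*XH-.091*YH; cv2.imwrite('pics/w12.png',optics.grab_frame('wrist'))
plan([(g[0],g[1],.027,99.87,.01)])
E
```

```text
from [ 0.6616 -0.0818  0.0339] yaw 99.87 clock 27.1333 F [ 0.2  0.1 -1.9] op 0.0532
[[[-0.0, 0.001, 0.007], -0.0]]
end [ 0.6626 -0.0817  0.0269] 99.87
```

View pics/w12.png

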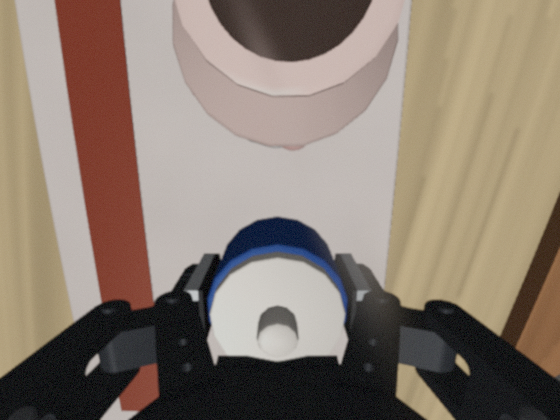

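The jar (278,310) is clear of the vase and in line. Lowering to contact.

Request:
{"api": "send_rows", "payload": {"steps": [[[0,0.001,0.004],0],[[0,0,0.003],0],[[0,0,0],0],[[0,0,0],0]]}}

```text
clock: 27.47
tool_pos: [0.6625, -0.0816, 0.0268]
ee_rot: [[-0.171, 0.985, -0.001], [0.985, 0.171, 0.0], [0.0, -0.001, -1.0]]
ft_force: [0.2, 0.0, -1.5]
opening: 0.0531
```

Request:
{"api": "send_rows", "payload": {"steps": [[[0,0,0.001],0],[[0,0,0],0],[[0,0,0],0]]}}

```text
clock: 27.72
tool_pos: [0.6629, -0.0818, 0.0263]
ee_rot: [[-0.171, 0.985, 0.0], [0.985, 0.171, -0.0], [-0.0, 0.0, -1.0]]
ft_force: [-0.3, -0.9, -1.7]
opening: 0.0529
```

Request:
{"api": "send_rows", "payload": {"steps": [[[0,0,0.001],0],[[0,0,0],0],[[0,0,0],0]]}}

```text
clock: 27.97
tool_pos: [0.6632, -0.0818, 0.0258]
ee_rot: [[-0.171, 0.985, 0.001], [0.985, 0.171, -0.0], [-0.0, 0.001, -1.0]]
ft_force: [-0.5, 0.3, 0.2]
opening: 0.0529
```

Request:
{"api": "send_rows", "payload": {"steps": [[[0,0,0.001],0],[[0,0,0],0]]}}

```text
clock: 28.13
tool_pos: [0.6632, -0.0818, 0.0258]
ee_rot: [[-0.171, 0.985, 0.0], [0.985, 0.171, -0.0], [-0.0, 0.0, -1.0]]
ft_force: [-3.4, 0.1, 6.2]
opening: 0.0531
```

Request:
{"api": "send_rows", "payload": {"steps": [[[0,0,-0.001],0],[[0,0,0],0],[[0,0,0],0],[[0,0,0],0],[[0,0,0],0]], "gripper": 100}}

```text
clock: 28.55
tool_pos: [0.6628, -0.0817, 0.025]
ee_rot: [[-0.171, 0.985, -0.0], [0.985, 0.171, 0.0], [0.0, -0.0, -1.0]]
ft_force: [-0.5, 0.6, 1.3]
opening: 0.0855
```

Request:
{"api": "send_rows", "payload": {"steps": [[[0,0,-0.015],0],[[0,0,-0.03],0],[[0,0,-0.035],0],[[0,0,-0.035],0],[[0,0,-0.035],0]]}}

```text
clock: 28.97
tool_pos: [0.6627, -0.0817, 0.1778]
ee_rot: [[-0.171, 0.985, 0.0], [0.985, 0.171, -0.0], [-0.0, 0.0, -1.0]]
ft_force: [1.2, 0.2, 0.0]
opening: 0.0856
```

```bash
python3 - <<'E'
from off import *
# bar orientation from first wrist and top pics: yellow/green tips etc
bt=comp(t,125,210,158,236,lambda c,h,s_,v:(v<120))
print(bt, plane(T,bt[0],.015))
plan([(.50,-.09,.19,99.87,.036),(.47,.2,.2,99.87,.038),(.505,.40,.2,99.87,.036)])
E
```

```text
(array([141.69093323, 222.69268131]), (13.149942398071289, 22.42758560180664), 70.52559661865234, np.int32(210), array([141.53333333, 223.0952381 ])) [0.50803044 0.41560016 0.015     ]
from [ 0.6627 -0.0817  0.1778] yaw 99.87 clock 28.9667 F [1.2 0.2 0. ] op 0.0856
[[[0.004, -0.032, -0.002], -0.0], [[0.004, -0.033, -0.003], -0.0], [[0.004, -0.032, -0.002], -0.0], [[0.004, -0.032, -0.003], -0.0], [[0.004, -0.033, -0.002], -0.0]]
[[[0.036, 0.003, -0.001], -0.0], [[0.037, 0.002, -0.002], -0.0], [[0.036, 0.003, -0.001], -0.0], [[0.036, 0.002, -0.001], -0.0], [[0.037, 0.003, -0.001], -0.0]]
[[[0.036, 0.002, -0.002], -0.0], [[0.036, 0.003, -0.001], -0.0], [[0.037, 0.002, -0.001], -0.0], [[0.032, 0.012, -0.0], -0.0], [[0.032, 0.011, -0.0], -0.0]]
[[[0.031, 0.012, -0.0], -0.0], [[0.032, 0.011, -0.0], -0.0], [[0.032, 0.012, -0.0], -0.0], [[0.032, 0.011, -0.0], -0.0]]
end [0.5048 0.4004 0.1998] 99.87
```

Request:
{"api": "send_rows", "payload": {"steps": [[[0.004,-0.032,-0.005],0],[[0.004,-0.033,-0.005],0],[[0.004,-0.032,-0.005],0],[[0.004,-0.032,-0.005],0],[[0.004,-0.033,-0.005],0]]}}

```text
clock: 29.38
tool_pos: [0.4986, -0.0898, 0.2016]
ee_rot: [[-0.172, 0.985, 0.001], [0.985, 0.172, -0.001], [-0.001, 0.001, -1.0]]
ft_force: [-0.3, -0.2, -0.4]
opening: 0.0856
```

Request:
{"api": "send_rows", "payload": {"steps": [[[0.036,0.003,0],0],[[0.037,0.002,0],0],[[0.036,0.003,0],0],[[0.036,0.002,0],0],[[0.037,0.003,0],0]]}}

```text
clock: 29.8
tool_pos: [0.4812, 0.093, 0.2018]
ee_rot: [[-0.17, 0.985, 0.002], [0.985, 0.17, 0.0], [-0.0, 0.002, -1.0]]
ft_force: [0.6, -0.1, -0.6]
opening: 0.0851
```

Request:
{"api": "send_rows", "payload": {"steps": [[[0.036,0.002,0],-2],[[0.036,0.003,0],-2],[[0.037,0.002,0],-2],[[0.032,0.012,0],-2],[[0.032,0.012,0],-2]]}}

```text
clock: 30.22
tool_pos: [0.4699, 0.2699, 0.2017]
ee_rot: [[-0.342, 0.94, 0.002], [0.94, 0.342, 0.001], [-0.0, 0.002, -1.0]]
ft_force: [0.7, -0.1, 0.6]
opening: 0.0855
```

Request:
{"api": "send_rows", "payload": {"steps": [[[0.032,0.014,0],0],[[0.032,0.014,0],0],[[0.025,0.014,0],0],[[0,0,0],0],[[0,0,0],0]]}}

```text
clock: 30.63
tool_pos: [0.4794, 0.3672, 0.2012]
ee_rot: [[-0.342, 0.94, 0.001], [0.94, 0.342, 0.0], [-0.0, 0.001, -1.0]]
ft_force: [0.2, 0.1, -0.1]
opening: 0.0855
```

```bash
python3 - <<'E'
from off import *
o=get_obs();W=optics.camera_info('wrist');np.save('w13.npy',W,allow_pickle=True)
w=optics.grab_frame('wrist');cv2.imwrite('pics/w13.png',w)
print(o['tool_pos'],yawof(o['ee_rot']),o['q'],proj(W,[.508,.4156,.015]))
t5=optics.grab_frame('top');cv2.imwrite('pics/t13.png',t5);crop(t5,210,120,410,270,4,'pics/t13c.png')
E
```

```text
[0.47943559 0.36719764 0.20117386] 110.01409381292035 [ 5.37635284e-01  1.98899004e-01  1.69297356e+00 -4.42551512e-04
  1.24901424e+00  1.88463154e-01] [319.37212033 154.87309394]
```

View pics/w13.png

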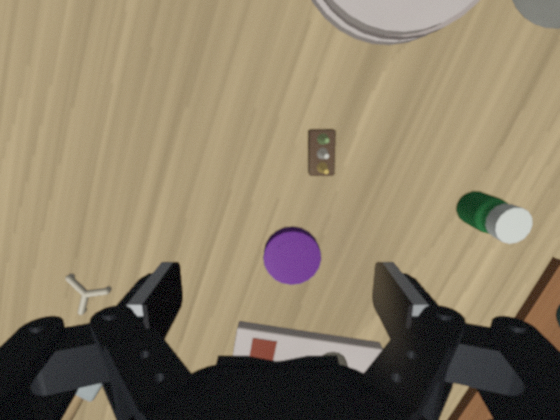

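View pics/t13c.png

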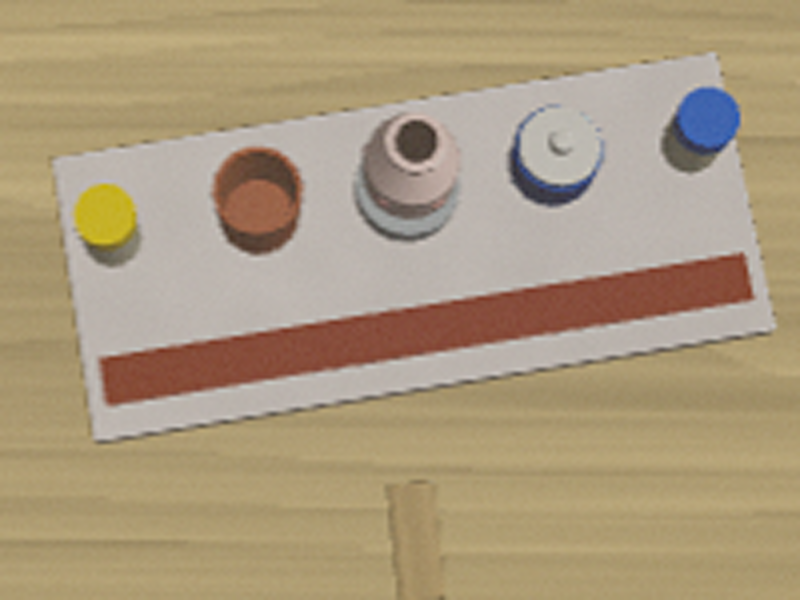

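All four stand in line on the shelf, with the jar lid at crop (559,148). The bar in the wrist view is at (321,152), almost exactly aligned with the tool.

```bash
python3 - <<'E'
from off import *
t13=cv2.imread('pics/t13.png')
j=comp(t13,335,140,365,172,lambda c,h,s_,v:(s_<25)&(v>140)&(v<999)); print('jar own',own(plane(T,(210+559/4-.4,120+148.5/4-.4),.068)))
W=np.load('w13.npy',allow_pickle=True).item();w=cv2.imread('pics/w13.png')
b=w[120:186,298:346]; m=(cv2.cvtColor(b,cv2.COLOR_BGR2HSV)[...,2]<115).astype(np.uint8)
m=cv2.morphologyEx(m,cv2.MORPH_CLOSE,np.ones((9,9)))
cs=max(cv2.findContours(m,0,1)[0],key=cv2.contourArea);r=cv2.minAreaRect(cs);box=cv2.boxPoints(r)+[298,120];print(r)
P=np.array([plane(W,x,.022) for x in box]);print(P.mean(0),[np.round(np.linalg.norm(P[i]-P[i-1])*1000,1) for i in range(4)])
e=[P[i]-P[i-1] for i in range(4)];L=max(e,key=np.linalg.norm);print('axis yaw',np.degrees(np.arctan2(L[1],L[0])))
crop(w,280,100,370,200,6,'pics/w13c.png')
E
```

```text
jar own [ 30.1 -90.5]
((23.0, 31.5), (45.0, 26.0), 90.0)
[0.50732535 0.41923762 0.022     ] [np.float64(44.0), np.float64(25.2), np.float64(44.1), np.float64(26.2)]
axis yaw -67.36823885721854
```

View pics/w13c.png

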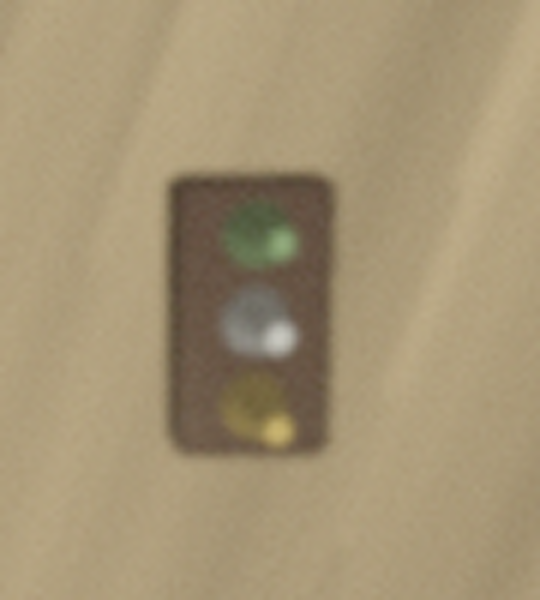

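```bash
python3 - <<'E'
from off import *
W=np.load('w13.npy',allow_pickle=True).item()
f=lambda x,y:(280+x/6-.4,100+y/6-.4)
A=plane(W,f(258,234),.022);B=plane(W,f(254,405),.022);C=plane(W,f(258,320),.022);print(A,B,C,np.linalg.norm(A-B),np.degrees(np.arctan2(*(A-B)[[1,0]])))
tl,tr,bl,br=[plane(W,f(*p),.022) for p in((172,180),(332,178),(178,450),(328,450))]
for a,b in((bl,tl),(br,tr)):print(np.degrees(np.arctan2(*(b-a)[[1,0]])))
for a,b in((tl,tr),(bl,br)):print(np.degrees(np.arctan2(*(b-a)[[1,0]])))
plan([(.5075,.4175,.2,110.5)])
E
```

```text
[0.50395609 0.43170013 0.022     ] [0.51384126 0.40559615 0.022     ] [0.50918164 0.4188293  0.022     ] 0.027912974634401046 110.74087987689414
112.75663546934175
111.80890010027184
20.844523870142112
20.072227700730277
from [0.4794 0.3653 0.2007] yaw 109.87 clock 30.7333 F [-0.2 -0.4 -0.2] op 0.0851
[[[0.02, 0.022, 0.0], -0.3], [[0.019, 0.022, 0.001], -0.3]]
end [0.5074 0.417  0.1997] 110.47
```

Request:
{"api": "send_rows", "payload": {"steps": [[[0.02,0.0225,0.02],-0.4],[[0.02,0.0225,0.02],-0.4],[[0,0,0.03],0],[[0,0,0.03],0],[[0,0,0.02],0]], "gripper": 70}}

```text
clock: 31.15
tool_pos: [0.5071, 0.4166, 0.0775]
ee_rot: [[-0.352, 0.936, -0.003], [0.936, 0.352, -0.003], [-0.001, -0.004, -1.0]]
ft_force: [0.0, -0.0, -1.4]
opening: 0.0596
```

Request:
{"api": "send_rows", "payload": {"steps": [[[0,0,0],0],[[0,0,0],0],[[0,0,0],0]]}}

```text
clock: 31.4
tool_pos: [0.5094, 0.4187, 0.0823]
ee_rot: [[-0.352, 0.936, 0.002], [0.936, 0.352, 0.001], [0.0, 0.003, -1.0]]
ft_force: [1.1, -0.2, 0.5]
opening: 0.0596
```

```bash
python3 - <<'E'
from off import *
o=get_obs();W=optics.camera_info('wrist')
w=optics.grab_frame('wrist');cv2.imwrite('pics/w14.png',w)
print(proj(W,[.5085,.418,.022]))
plan([(.5085,.4178,.025,110.8,.02),(.5085,.4178,.004,110.8,.01)])
E
```

```text
[274.44604723 229.3683934 ]
from [0.5099 0.4193 0.0831] yaw 110.61 clock 31.45 F [ 0.4 -0.1  0.7] op 0.0596
[[[-0.0, -0.001, 0.019], -0.1], [[-0.001, -0.0, 0.02], -0.0], [[0.0, -0.001, 0.019], -0.1], [[0.0, 0.0, 0.007], 0.0], [[0.0, 0.0, 0.007], 0.0]]
[[[0.0, 0.0, 0.007], 0.0]]
end [0.5084 0.4176 0.0041] 110.81
```

View pics/w14.png

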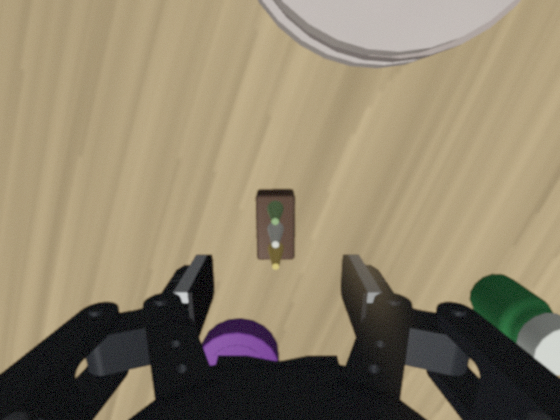

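The bar (276,226) is centred between the fingers, and the purple disc and plates are well clear. Descending.

Request:
{"api": "send_rows", "payload": {"steps": [[[0,-0.001,0.02],0],[[0,0,0.02],0],[[0,0,0.018],0],[[0,0,0.01],0],[[0,0,0.005],0]]}}

```text
clock: 31.87
tool_pos: [0.5073, 0.4185, 0.0075]
ee_rot: [[-0.353, 0.936, 0.0], [0.936, 0.353, 0.0], [0.0, 0.0, -1.0]]
ft_force: [-0.7, 0.7, -0.3]
opening: 0.0598
```

Request:
{"api": "send_rows", "payload": {"steps": [[[0,0,0.002],0],[[0,0,0],0],[[0,0,0],0],[[0,0,0],0]]}}

```text
clock: 32.2
tool_pos: [0.5082, 0.4193, 0.0069]
ee_rot: [[-0.353, 0.936, 0.002], [0.936, 0.353, 0.001], [0.001, 0.003, -1.0]]
ft_force: [-1.1, -1.1, 0.6]
opening: 0.0595
```

Request:
{"api": "send_rows", "payload": {"steps": [[[0,0,0],0],[[0,0,0],0],[[0,0,0],0]], "gripper": 40, "force": 30}}

```text
clock: 32.45
tool_pos: [0.5074, 0.4188, 0.0058]
ee_rot: [[-0.353, 0.936, 0.001], [0.936, 0.353, 0.0], [0.0, 0.001, -1.0]]
ft_force: [-0.2, 0.1, 0.1]
opening: 0.0342
```

```bash
python3 - <<'E'
from off import *
w=optics.grab_frame('wrist');cv2.imwrite('pics/w15.png',w)
plan([(.5085,.4178,.004,110.8,.01)])
E
```

```text
from [0.5073 0.4187 0.0056] yaw 110.67 clock 32.5 F [0.6 0.5 0. ] op 0.0346
[[[-0.001, 0.001, 0.002], -0.1]]
end [0.5085 0.4182 0.0036] 110.77
```

View pics/w15.png

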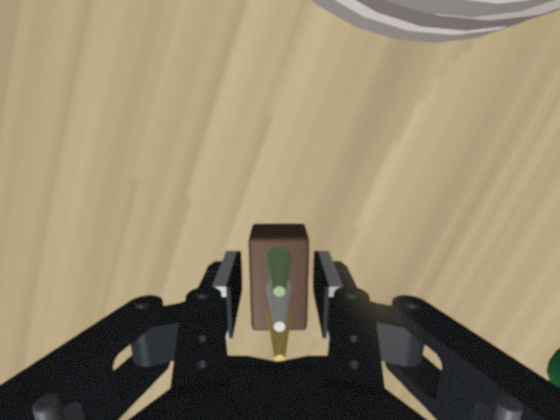

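The pack sits squarely between the pads. Gripping.

Request:
{"api": "send_rows", "payload": {"steps": [[[0,0.001,0.001],0],[[0,0,0],0],[[0,0,0],0],[[0,0,0],0],[[0,0,0],0]], "gripper": 20, "force": 30}}

```text
clock: 32.92
tool_pos: [0.5084, 0.4192, 0.0049]
ee_rot: [[-0.353, 0.936, 0.0], [0.936, 0.353, 0.0], [0.0, 0.001, -1.0]]
ft_force: [-0.6, -0.6, 4.8]
opening: 0.0254
```

Request:
{"api": "send_rows", "payload": {"steps": [[[0,0,0],0],[[0,0,0],0]]}}

```text
clock: 33.08
tool_pos: [0.5083, 0.4192, 0.0049]
ee_rot: [[-0.353, 0.936, 0.0], [0.936, 0.353, 0.0], [0.0, 0.001, -1.0]]
ft_force: [-1.7, -0.5, 4.1]
opening: 0.025
```

Request:
{"api": "send_rows", "payload": {"steps": [[[0,0,-0.01],0],[[0,0,-0.02],0],[[0,0,-0.03],0],[[0,0,-0.03],0],[[0,0,0],0]]}}

```text
clock: 33.5
tool_pos: [0.5123, 0.4218, 0.1018]
ee_rot: [[-0.353, 0.936, 0.011], [0.936, 0.353, 0.007], [0.003, 0.012, -1.0]]
ft_force: [0.6, 0.4, 1.4]
opening: 0.0255
```

```bash
python3 - <<'E'
from off import *
o=get_obs();W=optics.camera_info('wrist')
w=optics.grab_frame('wrist');cv2.imwrite('pics/w16.png',w)
g=M-.0873*XH-.002*YH;print(g)
plan([(.48,.2,.10,99.87,.036),(g[0],g[1],.09,99.87,.036)])
E
```

```text
[ 0.56193504 -0.00894235]
from [0.5112 0.421  0.0992] yaw 110.67 clock 33.55 F [ 0.5  0.3 -1. ] op 0.0257
[[[-0.028, -0.015, -0.0], 1.5], [[-0.028, -0.015, -0.0], 1.6], [[-0.029, -0.014, -0.0], 1.5], [[-0.029, -0.013, -0.0], 1.6], [[-0.03, -0.012, -0.001], 1.5]]
[[[-0.029, -0.011, 0.0], 1.6], [[-0.03, -0.011, 0.0], 1.5], [[-0.031, 0.006, 0.001], -0.0], [[-0.032, 0.007, 0.002], -0.0], [[-0.031, 0.006, 0.001], -0.0]]
[[[-0.032, 0.007, 0.002], -0.0], [[-0.031, 0.006, 0.001], -0.0], [[-0.032, 0.007, 0.002], -0.0], [[-0.031, 0.006, 0.001], -0.0]]
end [ 0.5618 -0.0086  0.0902] 99.87
```

View pics/w16.png

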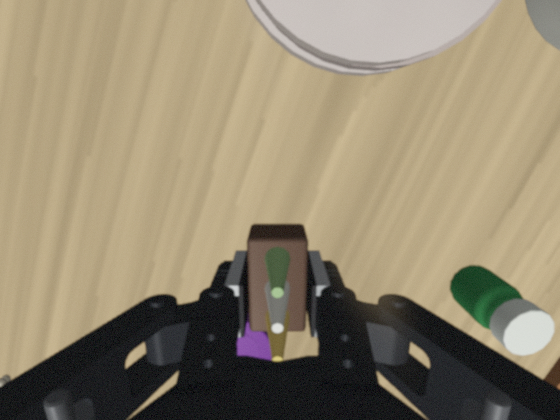

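Request:
{"api": "send_rows", "payload": {"steps": [[[-0.028,-0.015,0],1.5],[[-0.028,-0.015,0],1.6],[[-0.029,-0.014,0],1.5],[[-0.029,-0.013,0],1.6],[[-0.03,-0.012,0],1.5]]}}

```text
clock: 33.97
tool_pos: [0.4839, 0.259, 0.0926]
ee_rot: [[-0.224, 0.975, -0.003], [0.975, 0.224, -0.001], [-0.001, -0.003, -1.0]]
ft_force: [0.5, -0.7, 0.1]
opening: 0.0252
```

Request:
{"api": "send_rows", "payload": {"steps": [[[-0.029,-0.011,0],1.6],[[-0.03,-0.011,0],1.5],[[-0.031,0.006,0],0],[[-0.032,0.007,0],0],[[-0.031,0.006,0],0]]}}

```text
clock: 34.38
tool_pos: [0.5103, 0.1075, 0.0929]
ee_rot: [[-0.172, 0.985, -0.002], [0.985, 0.172, -0.0], [0.0, -0.002, -1.0]]
ft_force: [0.2, 0.3, -0.5]
opening: 0.0252
```

Request:
{"api": "send_rows", "payload": {"steps": [[[-0.032,0.007,0],0],[[-0.031,0.006,0],0],[[-0.032,0.007,0.005],0],[[-0.03,0.006,0.01],0],[[0,0,0.01],0]]}}

```text
clock: 34.8
tool_pos: [0.5607, -0.0146, 0.0689]
ee_rot: [[-0.167, 0.986, 0.003], [0.986, 0.167, -0.003], [-0.003, 0.002, -1.0]]
ft_force: [0.3, 0.0, -0.3]
opening: 0.0247
```

Request:
{"api": "send_rows", "payload": {"steps": [[[0,0,0.01],0],[[0,0,0.005],0],[[0,0,0],0],[[0,0,0],0],[[0,0,0],0]]}}

```text
clock: 35.22
tool_pos: [0.5583, -0.0085, 0.0544]
ee_rot: [[-0.173, 0.985, -0.0], [0.985, 0.173, 0.0], [0.0, 0.0, -1.0]]
ft_force: [0.2, -0.2, -1.2]
opening: 0.0255
```

```bash
python3 - <<'E'
from off import *
w=optics.grab_frame('wrist');cv2.imwrite('pics/w17.png',w)
g=M-.0873*XH-.0004*YH;print(g)
plan([(g[0],g[1],.03,99.87,.01)])
E
```

```text
[ 0.56166064 -0.00736603]
from [ 0.5588 -0.0087  0.0548] yaw 99.96 clock 35.2667 F [ 0.4 -0.3 -0.9] op 0.0252
[[[0.0, 0.001, 0.008], 0.0], [[0.001, 0.001, 0.009], 0.1], [[-0.0, 0.001, 0.008], -0.0]]
end [ 0.5616 -0.0072  0.0298] 99.86
```

View pics/w17.png

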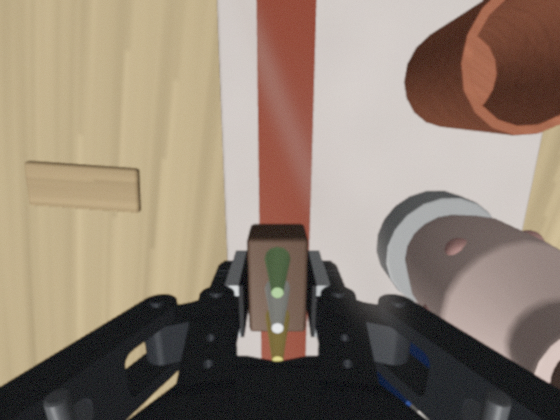

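Pack is aligned over the stripe at (277,280). Lowering, and I'll open only partly on release so the fingers stay off the disc.

Request:
{"api": "send_rows", "payload": {"steps": [[[0,0.001,0.01],0],[[0.001,0.001,0.01],0.1],[[0,0.001,0.008],0],[[0,0,0.003],0],[[0,0,0],0]]}}

```text
clock: 35.68
tool_pos: [0.5602, -0.0079, 0.0217]
ee_rot: [[-0.17, 0.985, -0.003], [0.985, 0.17, 0.0], [0.001, -0.003, -1.0]]
ft_force: [0.2, 0.5, 0.3]
opening: 0.0254
```

Request:
{"api": "send_rows", "payload": {"steps": [[[0,0,0],0],[[0,0,0],0]]}}

```text
clock: 35.85
tool_pos: [0.5614, -0.0082, 0.0233]
ee_rot: [[-0.17, 0.986, 0.0], [0.986, 0.17, -0.0], [-0.0, 0.0, -1.0]]
ft_force: [-0.4, 0.4, -0.3]
opening: 0.0252
```

```bash
python3 - <<'E'
from off import *
w=optics.grab_frame('wrist');cv2.imwrite('pics/w18.png',w);W=optics.camera_info('wrist')
hsv=cv2.cvtColor(w,cv2.COLOR_BGR2HSV).astype(int)
for r in (60,130,190):
    st=np.where((hsv[r,:,1]>125)&((hsv[r,:,0]<12))&(np.arange(560)<380))[0];print(r,st.min(),st.max(),own(plane(W,((st.min()+st.max())/2,r),.016)))
print('bar c',own(plane(W,(277.5,283),.042)))
g=M-.0873*XH-.0004*YH
plan([(g[0],g[1],.0215,99.87,.01)])
E
```

```text
60 246 312 [-54.1  93.5]
130 248 308 [-54.6  64.1]
190 250 300 [-56.   36.4]
bar c [-54.9   1.4]
from [ 0.5616 -0.0082  0.0235] yaw 99.76 clock 35.9 F [-0.1 -0.3  0. ] op 0.0253
[[[0.001, 0.0, 0.002], -0.1]]
end [ 0.5614 -0.0073  0.0215] 99.86
```

View pics/w18.png

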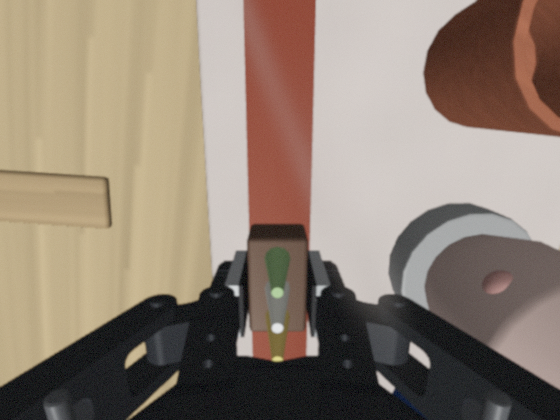

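Request:
{"api": "send_rows", "payload": {"steps": [[[0,0,0.001],0],[[0,0,0.001],0],[[0,0,0],0],[[0,0,0],0]]}}

```text
clock: 36.23
tool_pos: [0.5613, -0.0081, 0.0214]
ee_rot: [[-0.17, 0.986, 0.0], [0.986, 0.17, -0.0], [-0.0, 0.0, -1.0]]
ft_force: [-0.0, 0.4, -0.1]
opening: 0.025
```

Request:
{"api": "send_rows", "payload": {"steps": [[[0,0,0.001],0],[[0,0,0],0],[[0,0,0],0]]}}

```text
clock: 36.48
tool_pos: [0.5616, -0.0082, 0.0209]
ee_rot: [[-0.17, 0.986, 0.0], [0.986, 0.17, -0.0], [-0.0, 0.0, -1.0]]
ft_force: [-1.3, 0.6, 3.6]
opening: 0.0252
```

Contact. Opening part way, then rising.

Request:
{"api": "send_rows", "payload": {"steps": [[[0,0,0],0],[[0,0,0],0],[[0,0,0],0],[[0,0,0],0],[[0,0,0],0]], "gripper": 52}}

```text
clock: 36.9
tool_pos: [0.5612, -0.0081, 0.0201]
ee_rot: [[-0.17, 0.986, -0.0], [0.986, 0.17, 0.0], [0.0, -0.0, -1.0]]
ft_force: [0.2, 0.0, 0.6]
opening: 0.0441
```

Request:
{"api": "send_rows", "payload": {"steps": [[[0,0,-0.01],0],[[0,0,-0.02],0],[[0,0,-0.03],0],[[0,0,-0.035],0],[[0,0,-0.035],0]]}}

```text
clock: 37.32
tool_pos: [0.5606, -0.008, 0.1516]
ee_rot: [[-0.17, 0.986, -0.001], [0.986, 0.17, 0.0], [0.0, -0.001, -1.0]]
ft_force: [1.1, -0.0, 0.8]
opening: 0.0447
```

Request:
{"api": "send_rows", "payload": {"steps": [[[0,-0.03,-0.03],0],[[0,-0.035,-0.02],0],[[-0.02,-0.035,0],0],[[-0.035,-0.02,0],0],[[-0.035,0,0],0]]}}

```text
clock: 37.73
tool_pos: [0.4553, -0.1169, 0.2006]
ee_rot: [[-0.171, 0.985, -0.001], [0.985, 0.171, -0.0], [-0.0, -0.001, -1.0]]
ft_force: [0.5, 0.8, -0.6]
opening: 0.0445
```

Request:
{"api": "send_rows", "payload": {"steps": [[[-0.035,0,0],0],[[-0.035,0,0],0],[[-0.035,0,0],0],[[-0.035,0,0],0],[[-0.035,0,0],0]]}}

```text
clock: 38.15
tool_pos: [0.4885, -0.2913, 0.2007]
ee_rot: [[-0.169, 0.986, 0.001], [0.986, 0.169, -0.0], [-0.001, 0.001, -1.0]]
ft_force: [0.0, 0.9, 0.5]
opening: 0.0448
```

```bash
python3 - <<'E'
from off import *
t5=optics.grab_frame('top');cv2.imwrite('pics/t19.png',t5);crop(t5,210,120,410,270,4,'pics/t19c.png')
s5=optics.grab_frame('scene');cv2.imwrite('pics/s19.png',s5);crop(s5,150,120,350,270,4,'pics/s19c.png')
print(get_obs()['tool_pos'])
E
```

```text
[ 0.48917964 -0.29463217  0.20096528]
```

View pics/t19c.png

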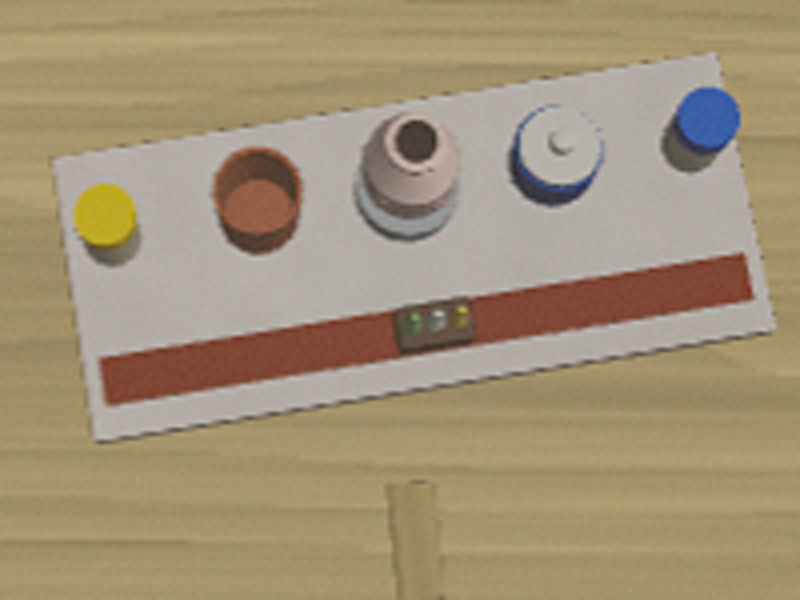

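View pics/s19c.png

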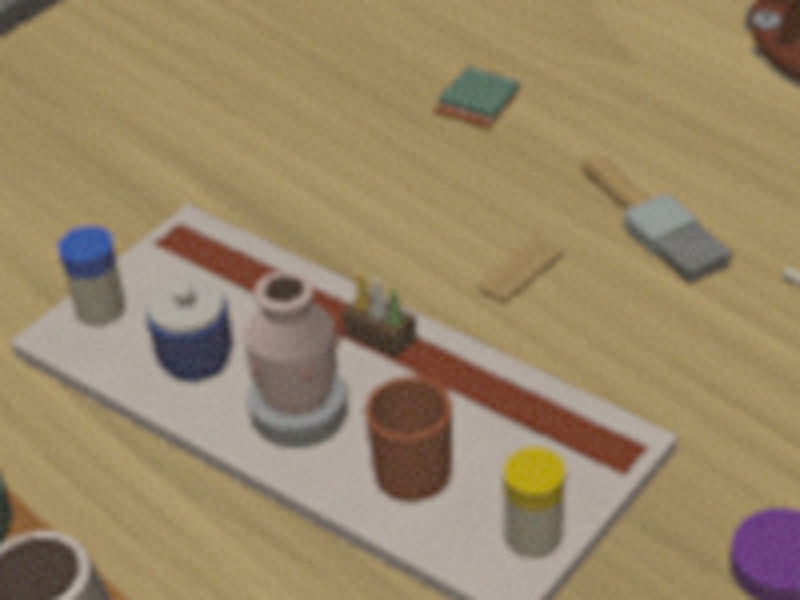

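```bash
python3 - <<'E'
from off import *
c=lambda x,y:(210+x/4-.4,120+y/4-.4)
print('bar',own(plane(T,c(434.5,322),.034)),'jar',own(plane(T,c(558.5,147),.068)))
t19=cv2.imread('pics/t19.png')
j=comp(t19,335,140,365,172,lambda c,h,s_,v:(h>95)&(h<130)&(s_>60)); 
print('jar blue hull',j and (j[0],j[1]))
v=comp(t19,300,140,328,165,lambda c,h,s_,v:(v<115)); print('vase',own(plane(T,v[0],.122)))
a,b=plane(T,c(397,310),.038),plane(T,c(470,298),.038);print('edge yaw',np.degrees(np.arctan2(*(a-b)[[1,0]])),np.linalg.norm(a-b))
f=lambda x,y:(150+x/4-.4,120+y/4-.4)
print('scene jar lid',own(plane(S,f(188,307),.068)),'post mid ref',own(plane(S,f(535,470),.076)),own(plane(S,f(87.5,245),.076)))
E
```

```text
bar [-54.3  -3.1] jar [ 31.1 -90.4]
jar blue hull (array([348.07942581, 158.98282433]), (15.243732452392578, 20.778671264648438))
vase [33.  -1.6]
edge yaw 99.96434486839702 0.04429173705679623
scene jar lid [ 34.1 -84.5] post mid ref [ 31.9 182.4] [  31.9 -174.8]
```

Everything is within about 3 mm of its place and standing free. Handing in.

```bash
python3 -c "
from workcell import *
print(arm.close_job(),get_obs()['clock'])"
```

```text
the job is handed in; nothing more can be done
the job is handed in; nothing more can be done
```

The kiln shelf is loaded and handed in at about 38 s of the 128 s allowed. I placed the pieces in the order asked: grey disc, vase, beaker, jar, cone pack. Each was lowered to light contact, with about 7 N at most on the wrist while setting down. The gripper was then opened and lifted clear.

The last top-camera checks give positions in the shelf's own x, y (mm), with the posts at x 32, y ±180:

| Piece | Measured | Wanted |
|---|---|---|
| Disc | (32.5, −2.2) | (32, 0) |
| Vase | (33, −1.6) | on the disc |
| Beaker | (32, 89) | (32, 90) |
| Jar | (31, −90) | (32, −90) |
| Cone pack | (−54, −3) | (−55, 0) |

- **Cone pack direction:** its row runs along the stripe to within about 0.1°.
- **Disc offset:** the disc is about 2 mm off the posts' midpoint (top camera −2.2, scene camera −1.5). I left it there and centred the vase on it.
- **Camera disagreements:** the wrist camera read 2–7 mm different along the shelf. The scene camera put the jar and the posts 2–6 mm off the top camera's readings. I trusted the top camera, taken relative to the posts.
- **Heights:** the two-view heights were mostly 2–7 mm below the text's values. Two top-plus-wrist pairs were well off (disc top 9 mm instead of 20, beaker rim 110 mm instead of 60) because those two views lie too close together. Contact heights when setting down matched the expected ones to within 1 mm.

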